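# Move dried rock cores to the test carrier in bore order

### The job

Four rock cores stand in dishes on the wire drying rack; drying took their marks off, so only their order in the row tells which depth each came from. Move them to the black carrier for the strength test in the same order, red end to red end: the core nearest the red bar of the drying rack goes in the socket nearest the red bar of the carrier, and so on down the row, each standing upright and fully home in its socket. Set the stones down gently, do not tip one over, and leave the hand lens, the coral and the brush alone.

Things in the scene. Friction and masses are not known exactly. Their poses are not given: they have to be found in the camera images.
- core_a_mid (a point): cream-white limestone core: a smooth upright cylinder 38 mm in diameter and 76 mm tall, about 0.2 kg; this point is its centre, half-way up, z along its axis. At the start it stands on the floor of dish_a, up to 3 mm off the dish's centre (centre about 52 mm above the worktop).
- core_b_mid (a point): dark red sandstone core: a smooth upright cylinder 38 mm in diameter and 76 mm tall, about 0.2 kg; this point is its centre, half-way up, z along its axis. At the start it stands on the floor of dish_b, up to 3 mm off the dish's centre (centre about 52 mm above the worktop).
- core_c_mid (a point): black shale core: a smooth upright cylinder 38 mm in diameter and 76 mm tall, about 0.2 kg; this point is its centre, half-way up, z along its axis. At the start it stands on the floor of dish_c, up to 3 mm off the dish's centre (centre about 52 mm above the worktop).
- core_d_mid (a point): ochre-yellow sandstone core: a smooth upright cylinder 38 mm in diameter and 76 mm tall, about 0.2 kg; this point is its centre, half-way up, z along its axis. At the start it stands on the floor of dish_d, up to 3 mm off the dish's centre (centre about 52 mm above the worktop).
- dish_a: shallow round aluminium dish fixed in the drying rack, in which the cream-white limestone core (a) stands at the start; rim 58 mm across, 21 mm above the worktop. Origin: centre of its underside, 12 mm above the worktop; its floor is 2 mm higher. All four dishes look alike; dishes with their cores stand in another order each time.
- dish_b: shallow round aluminium dish fixed in the drying rack, in which the dark red sandstone core (b) stands at the start; rim 58 mm across, 21 mm above the worktop. Origin: centre of its underside, 12 mm above the worktop; its floor is 2 mm higher. All four dishes look alike; dishes with their cores stand in another order each time.
- dish_c: shallow round aluminium dish fixed in the drying rack, in which the black shale core (c) stands at the start; rim 58 mm across, 21 mm above the worktop. Origin: centre of its underside, 12 mm above the worktop; its floor is 2 mm higher. All four dishes look alike; dishes with their cores stand in another order each time.
- dish_d: shallow round aluminium dish fixed in the drying rack, in which the ochre-yellow sandstone core (d) stands at the start; rim 58 mm across, 21 mm above the worktop. Origin: centre of its underside, 12 mm above the worktop; its floor is 2 mm higher. All four dishes look alike; dishes with their cores stand in another order each time.
- drying_rack: bright steel wire rack, fixed, 92 x 272 mm, turned any way round; end bars 18 mm high, one red, one bare steel. Origin: centre of its underside, on the worktop; y runs along the row to the RED bar (at y = +127 mm), z up. The four dishes stand in a row at x = 0, y = +96, +32, -32, -96 mm.
- carrier: black plate with four bright flared sockets, fixed, 88 x 272 mm, any way round; end bars 19 mm high, one red. Origin: centre of its underside, on the worktop; y runs along the row to the RED bar (at y = +127 mm), z up. Socket centres: x = 0, y = +96, +32, -32, -96 mm. Mouth 54 mm wide, at z = 22 mm; floor 43 mm wide, at z = 10 mm, so a core fully home has its centre at z = 48 mm.
- lens_mid (a point): bystander: brass-yellow folding hand lens, 27 x 70 x 10 mm, lying between the racks near the front edge; this point is its centre.
- coral_mid (a point): bystander: pale horn-shaped fossil coral standing on its broad end, 42 mm across and 66 mm tall, between the racks, farther back; this point is its axis half-way up.
- brush_mid (a point): bystander: flat dusting brush with a wooden handle, 36 x 175 x 11 mm, lying between the racks; this point is its centre.
Mind the look-alikes: they are no part of the job. What is shaped like the part that bears core_a_mid but purple is not meant.

How it is judged:
By the outcome, as a careful person would: the job done as asked, in the order asked, and still so for the second after the job is handed in, with the robot touching nothing.
It also fails if it takes over 93 s, if anything falls off the work surface, if the arm or the gripper's body presses on something with over 40 N, if the wrist force passes 120 N, or if a joint passes its speed limit or range.

### The arm

A 7-joint arm with a two-finger parallel gripper is mounted at the origin on a cart in front of the work surface, level with it; the furniture and walls round the work are solid. World frame = base frame: x ahead of the robot, y to its left, z up, the work surface at z = 0. Lengths are in m, angles in rad, forces in N, time in s.
With the tool pointing down it reaches from about 0.4 to 0.925 m from the base axis. Payload 4.1 kg.
Tool frame: the origin (TCP) lies on the centre line of the jaws, within the pads' length; the fingertips stand 14 mm ahead of it and the grasp point (between the pads) lies 5 mm behind it; z points along the fingers, x is the direction in which the jaws open and shut, and the axes are right-handed (so a half turn about z gives the same grasp; the last joint's range is limited). The gripper opens to 85 mm and grips with 20 to 120 N. Pads are 22 mm wide; open, the fingers measure 114 mm over their backs; the gripper's body (76 mm by 85 mm) begins 54 mm behind the grasp point. The pads swing forward as they close: fully open they stand 13 mm farther back than shut.
Start: joints at [1.112, 0.398, 0.045, 1.537, -0.019, 1.207, -0.051], TCP at [0.229, -0.608, 0.245] pointing down, gripper open.
Joint ranges: [-2.82, 2.82], [-0.49, 2.23], [-1.37, 1.46], [0, 2.46], [-1.36, 4.5], [0.23, 2], [-2.94, 2.94]. Speed limits (rad/s): [2.57, 2.57, 3.14, 3.14, 3.14, 3.14, 3.14].

### API

Orientations are given as [roll, pitch, yaw] about the fixed x, y, z axes, in that order (R = Rz(yaw) Ry(pitch) Rx(roll)).
In Python, from cell import manip gives the robot as it stands.
- The arm moves only by the tool arm_command, never from a script. Its argument "commands" is a list of rows, each an object of numbers: "x", "y", "z": the shift along the tool's x, y, z in mm; "ax", "ay", "az": the turn, a rotation vector about the tool's x, y, z in rad; "grip": the opening, from 0 (shut) to 1 (fully open). In form: [{"x": .., "y": .., "z": .., "ax": .., "ay": .., "az": .., "grip": ..}, ...]. A call has 1 to 5 rows; each row is the pose to reach, as a shift and turn from the pose commanded when the call began, along the tool's axes at that moment; what a row does not reach only later rows make up. A row lasts 1/12 s, in which the tool goes at most 41.7 mm and 7.16 degrees, less where a joint would pass 70% of its speed; a pose out of reach is approached as far as the arm can. A call with a gripper value outside its range is refused whole. The fingers move at their own pace and stop on an object; "grip_force" is the grip in N (left out, the last holds). Time passes only in rows, so rows that repeat a pose let the fingers close. It gives the time, the measured TCP pose, the force and the opening at its end, in the units of the state.
- manip.state(): the state, without advancing time (a new reading comes with each control period).
- manip.get_image(name): name is "scene" or "top"; returns a dict with "color" (420x560x3 uint8, red, green, blue), "range_z" (420x560 float32, m along the optical axis (not along the pixel's ray), 0 where there is no reading), "fx", "fy", "cx", "cy" (pixels), "distortion" ([k1, k2, p1, p2, k3] as OpenCV has them; the pictures are not rectified), "R" (3x3) and "t" (3): a world point X has camera coordinates R X + t. Camera axes: x right, y down, z forward; pixel columns grow to the right and rows downward; lengths in m; the calibration is good to about 2 mm. A picture is of the moment at which its call begins.
- manip.sign_off(): hands the job in, once; it reports no verdict.
The state is a dict: "clock": time; "joint_positions": joint angles; "dq": joint speeds; "joint_torque": joint torques, N m; "tcp_pos": TCP position; "orientation": TCP orientation; "ft_force": force on the tool from outside, world axes, zero at the start; "ft_torque": the same for the moment, N m; "width": opening from 0.0 (shut) to 1.0 (fully open).
Only numpy, scipy, OpenCV 4.12 (cv2) and the standard library are available. Lean on these libraries where they do the work, as an engineer would, in place of code of your own. Each camera call takes 0.05 s, during which the arm holds its last target.

## Working session

There is one attempt and no reset: what is moved stays moved. The work goes in short steps, Python scripts to look and compute and a tool call to move; the robot and the scene stay as the last step left them, time stands still between calls to the robot, and variables do not carry over. Pictures are saved under pics/ and viewed, and the job is handed in when it is done.

Besides the shell and the picture viewer there is one more tool, called after "Emit:" in YAML: its name, and indented under it one key for each argument. arm_command: Moves the arm, as the interface text tells. Its arguments: {"type":"object","properties":{"commands":{"type":"array"},"grip_force":{"type":"number"}},"required":["commands"]}

```bash
ls; mkdir -p pics; python3 - <<'E'
from cell import manip
import cv2, pickle
s=manip.state()
print({k:s[k] for k in('clock','tcp_pos','orientation','width','ft_force')})
for n in('scene','top'):
    im=manip.get_image(n); pickle.dump(im,open(f'{n}0.pkl','wb'))
    print(n,im['fx'],im['fy'],im['cx'],im['cy'],im['distortion'],im['R'],im['t'])
    cv2.imwrite(f'pics/{n}0.png',cv2.resize(im['color'][:,:,::-1],None,fx=1.4,fy=1.4))
E
```

```text
pics
{'clock': 0.0, 'tcp_pos': array([ 0.22867623, -0.60781117,  0.24427255]), 'orientation': array([ 3.14147091e+00,  1.90215287e-03, -1.21091738e+00]), 'width': 1.0036316724161103, 'ft_force': array([ 0.02586926,  0.21551655, -0.31094895])}
scene 524.3979060817574 524.3979060817574 274.42481277968915 208.84834440349303 [-0.05070708  0.          0.          0.          0.        ] [[-0.85073965 -0.52554891 -0.0063553 ]
 [-0.34471725  0.56706205 -0.74807128]
 [ 0.3967519  -0.63422312 -0.66358795]] [0.45758323 0.27314588 1.19580729]
top 418.58872845562314 418.58872845562314 274.43886569900684 206.5050475171407 [-0.10204734  0.          0.          0.          0.        ] [[-0.02882005 -0.99958279 -0.00190965]
 [-0.98424662  0.02871116 -0.1744542 ]
 [ 0.17443625 -0.00314821 -0.98466344]] [0.00999154 0.53529702 0.96397469]
```

View pics/scene0.png

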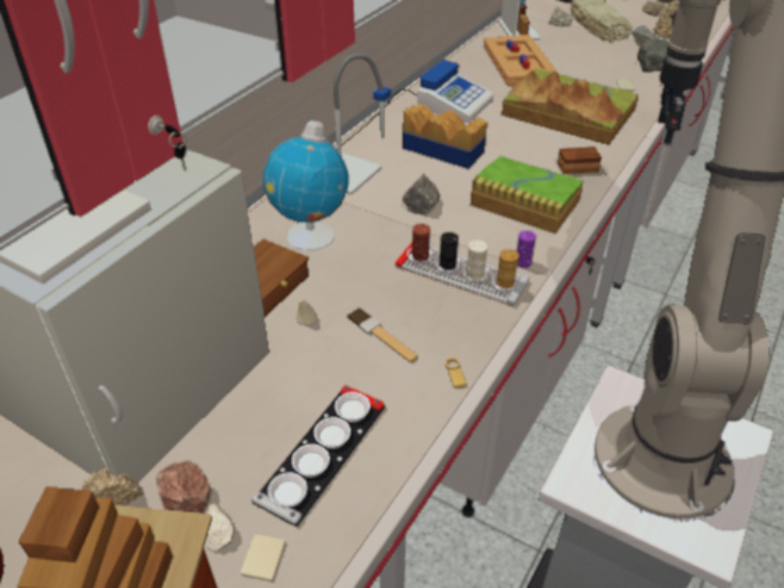

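View pics/top0.png

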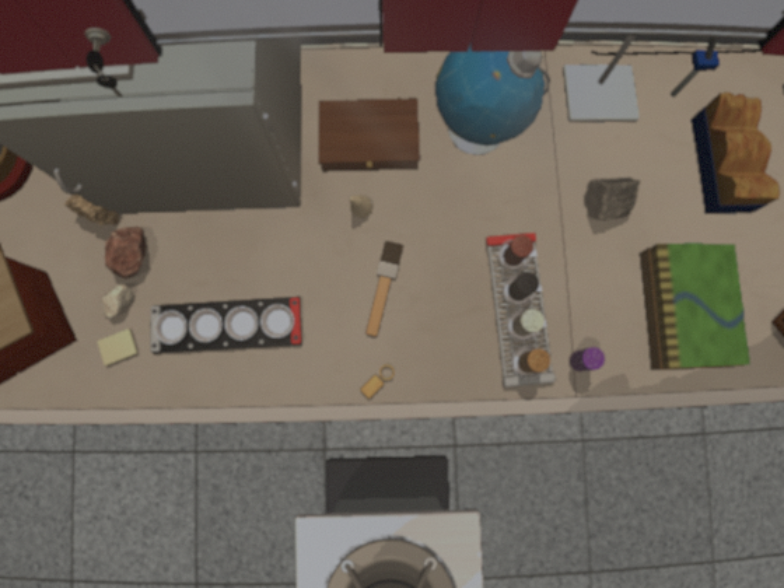

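```bash
cat > h.py <<'E'
import numpy as np, cv2, pickle
def K(im): return np.array([[im['fx'],0,im['cx']],[0,im['fy'],im['cy']],[0,0,1.]])
def rays(im,uv):
    p=cv2.undistortPoints(np.array(uv,float).reshape(-1,1,2),K(im),np.array(im['distortion'])).reshape(-1,2)
    d=np.c_[p,np.ones(len(p))]@im['R']; o=-im['R'].T@im['t']; return o,d
def onplane(im,uv,z):
    o,d=rays(im,uv); return o+d*((z-o[2])/d[:,2])[:,None]
def cross(i1,u1,i2,u2):
    o1,d1=rays(i1,[u1]);o2,d2=rays(i2,[u2]);d1=d1[0];d2=d2[0]
    s=np.linalg.lstsq(np.c_[d1,-d2],o2-o1,rcond=None)[0]
    a=o1+s[0]*d1;b=o2+s[1]*d2
    return (a+b)/2,np.linalg.norm(a-b)
def proj(im,X):
    return cv2.projectPoints(np.array(X,float).reshape(-1,1,3),cv2.Rodrigues(im['R'])[0],im['t'],K(im),np.array(im['distortion']))[0].reshape(-1,2)
def cloud(im):
    h,w=im['range_z'].shape
    v,u=np.mgrid[:h,:w]
    o,d=rays(im,np.c_[u.ravel(),v.ravel()])
    return (o+d*im['range_z'].reshape(-1,1)).reshape(h,w,3)
E
python3 - <<'E'
from h import *
S=pickle.load(open('scene0.pkl','rb'));T=pickle.load(open('top0.pkl','rb'))
# crops
c=cv2.resize(T['color'][155:285,340:440,::-1],None,fx=4.5,fy=4.5,interpolation=cv2.INTER_CUBIC);cv2.imwrite('pics/tc.png',c)
c=cv2.resize(S['color'][150:225,275:395,::-1],None,fx=6,fy=6,interpolation=cv2.INTER_CUBIC);cv2.imwrite('pics/sc.png',c)
c=cv2.resize(T['color'][200:260,100:225,::-1],None,fx=6,fy=6,interpolation=cv2.INTER_CUBIC);cv2.imwrite('pics/tk.png',c)
for n,im in(('S',S),('T',T)):
    P=cloud(im)
    m=(P[...,2]>.082)&(P[...,2]<.1)&(P[...,1]<-.12)&(P[...,1]>-.5)&(P[...,0]>.3)&(P[...,0]<.8)
    k,l,st,ce=cv2.connectedComponentsWithStats(m.astype(np.uint8))
    for i in range(1,k):
        if st[i,4]>40:
            p=P[l==i]; print(n,st[i],ce[i].round(1),np.median(p,0).round(4),p.mean(0).round(4),im['color'][l==i].mean(0).round(),'extent',np.ptp(p,axis=0).round(3))
    # sockets: bright blobs
    hsv=cv2.cvtColor(im['color'],cv2.COLOR_RGB2HSV)
    X=P[...,:]
    m=(hsv[...,2]>140)&(hsv[...,1]<45)&(X[...,1]>.12)&(X[...,1]<.55)&(X[...,0]>.3)&(X[...,0]<.65)
    k,l,st,ce=cv2.connectedComponentsWithStats(m.astype(np.uint8))
    for i in range(1,k):
        if st[i,4]>40:
            print(n,'sock',st[i],ce[i].round(1))
E
```

```text
S [295 159  13  11 105] [300.7 163.4] [ 0.5935 -0.2359  0.0891] [ 0.5935 -0.2362  0.0889] [137.  81.  65.] extent [0.039 0.04  0.013]
S [315 165  13  10 105] [320.9 169.4] [ 0.5296 -0.2409  0.0892] [ 0.53   -0.2416  0.0888] [61. 57. 55.] extent [0.039 0.044 0.012]
S [335 171  13  12 112] [341.  175.9] [ 0.4678 -0.2437  0.0895] [ 0.4674 -0.2443  0.0887] [199. 191. 173.] extent [0.037 0.045 0.012]
S [357 177  14  11 116] [363.3 182.1] [ 0.4016 -0.2501  0.0888] [ 0.4021 -0.2515  0.0885] [163. 124.  68.] extent [0.036 0.041 0.011]
S sock [  141   254   188   166 15945] [225.7 344.9]
S sock [224 281  41  39 823] [243.6 299.6]
S sock [209 317  26  23 469] [221.4 328. ]
T [364 168  17  17 216] [372.1 175.4] [ 0.5958 -0.2373  0.0901] [ 0.5955 -0.2374  0.09  ] [109.  69.  58.] extent [0.038 0.038 0.013]
T [368 194  17  17 223] [376. 202.] [ 0.5315 -0.2422  0.0901] [ 0.5315 -0.2422  0.0899] [63. 58. 53.] extent [0.038 0.038 0.013]
T [371 221  18  17 230] [379.5 228.9] [ 0.4682 -0.246   0.0899] [ 0.4683 -0.246   0.0897] [151. 150. 132.] extent [0.037 0.039 0.012]
T [376 249  18  16 221] [384.3 256.9] [ 0.4037 -0.2523  0.0897] [ 0.4038 -0.2525  0.0896] [128.  98.  65.] extent [0.035 0.04  0.011]
T sock [190 221  19  19 257] [198.4 230.3]
T sock [164 223  19  18 253] [172.9 231.8]
T sock [109 225  23  20 316] [120.  234.7]
T sock [140 225  17  18 250] [147.9 233.4]
T sock [  57  291  169   11 1495] [141.1 296.2]
```

View pics/tc.png

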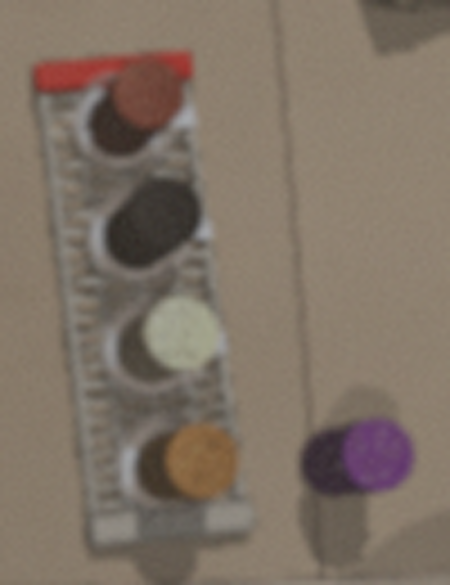

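View pics/sc.png

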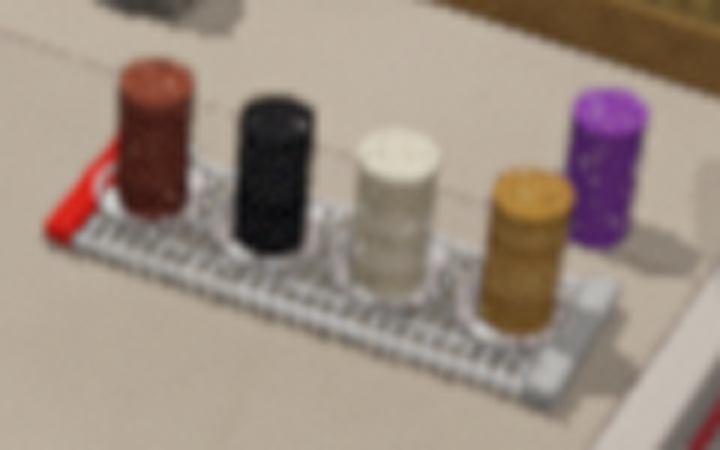

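View pics/tk.png

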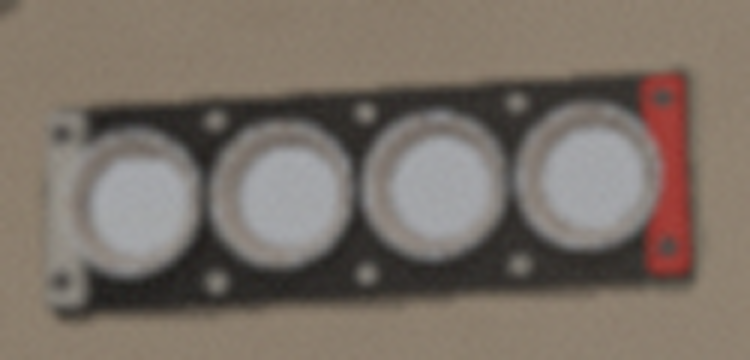

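Order from the red bar: b (dark red), c (black), a (cream), d (ochre). In tc.png they are at about (148,93), (170,212), (182,332) and (200,462). The purple core at (378,455) stands off the rack, so it's the look-alike. Carrier red bar is at tk.png (668,175). Next I'll measure the sockets.

```bash
python3 - <<'E'
from h import *
S=pickle.load(open('scene0.pkl','rb'));T=pickle.load(open('top0.pkl','rb'))
E={}
for n,im,(r0,r1,c0,c1) in(('S',S,(270,380,175,280)),('T',T,(205,258,102,222))):
    g=cv2.cvtColor(im['color'],cv2.COLOR_RGB2GRAY)[r0:r1,c0:c1]
    G=cv2.resize(g,None,fx=6,fy=6,interpolation=cv2.INTER_CUBIC)
    vis=cv2.cvtColor(G,cv2.COLOR_GRAY2BGR)
    m=(G>95).astype(np.uint8)
    cs,_=cv2.findContours(m,cv2.RETR_CCOMP,cv2.CHAIN_APPROX_NONE)
    out=[]
    for c in cs:
        a=cv2.contourArea(c)
        if a<6000 or a>40000: continue
        c=cv2.convexHull(c); e=cv2.fitEllipse(c); 
        ctr=(np.array(e[0])+.5)/6-.5+[c0,r0]
        out.append(ctr); print(n,ctr.round(2),np.array(e[1]).round(0)/6,round(e[2]),a, a/(np.pi/4*e[1][0]*e[1][1]))
        cv2.ellipse(vis,e,(0,0,255),1)
    cv2.imwrite(f'pics/sock{n}.png',cv2.resize(vis,None,fx=min(1,600/vis.shape[0]),fy=min(1,600/vis.shape[0])));E[n]=out
E
cp /dev/null /dev/null
```

```text
S [231.93 332.79] [ 29.5 126. ] 40 39171.5 0.37296237329398885
S [218.51 316.59] [ 17. 102.] 39 12263.0 0.2511051146645845
T [146.44 231.82] [23.66666667 24.83333333] 37 16181.5 0.978912736146471
T [171.9  230.31] [24.         24.83333333] 35 16492.0 0.9807362332171431
T [197.93 228.8 ] [24.16666667 25.83333333] 71 17287.0 0.9791982593318476cp: '/dev/null' and '/dev/null' are the same file
```

View pics/sockS.png

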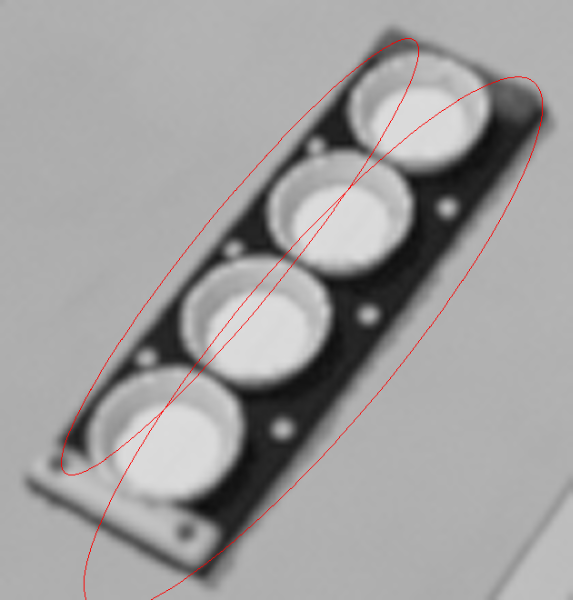

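View pics/sockT.png

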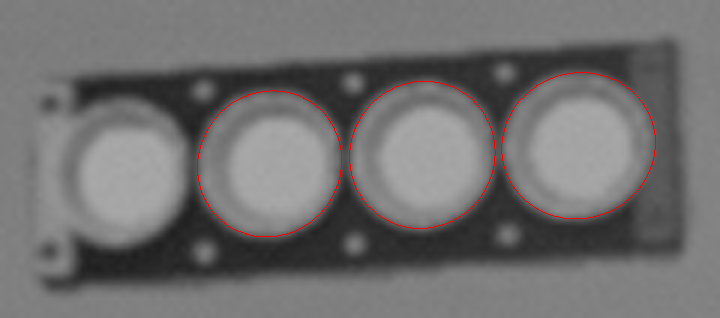

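```bash
python3 - <<'E'
from h import *
S=pickle.load(open('scene0.pkl','rb'));T=pickle.load(open('top0.pkl','rb'))
Tm=[np.array(p) for p in([197.93,228.8],[171.9,230.31],[146.44,231.82])]
g=cv2.cvtColor(S['color'],cv2.COLOR_RGB2GRAY)[270:380,175:280]
G=cv2.resize(g,None,fx=6,fy=6,interpolation=cv2.INTER_CUBIC)
m=(G>95).astype(np.uint8); m=cv2.morphologyEx(m,cv2.MORPH_OPEN,cv2.getStructuringElement(cv2.MORPH_ELLIPSE,(61,61)))
k,l,st,ce=cv2.connectedComponentsWithStats(m)
Sm=[]
for i in range(1,k):
    if 5000<st[i,4]<25000:
        c=max(cv2.findContours((l==i).astype(np.uint8),0,1)[0],key=cv2.contourArea); e=cv2.fitEllipse(cv2.convexHull(c))
        p=(np.array(e[0])+.5)/6-.5+[175,270]; print(p.round(2),np.array(e[1])/6, st[i,4]); Sm.append(p)
Sm=sorted(Sm,key=lambda p:p[1])
for a,b in zip(Tm,Sm):
    X,d=cross(T,a,S,b); print('X',X.round(4),'gap',round(d,4),'T@22',onplane(T,[a],.022)[0].round(4),'S@22',onplane(S,[b],.022)[0].round(4))
# line from Top on z=.022
P=onplane(T,Tm,.022)
print(np.linalg.norm(np.diff(P[:,:2],axis=0),axis=1))
# carrier outline / bars via red mask in both views and far bar
for n,im in(('T',T),('S',S)):
    hsv=cv2.cvtColor(im['color'],cv2.COLOR_RGB2HSV); C=cloud(im)
    r=((hsv[...,0]<8)|(hsv[...,0]>172))&(hsv[...,1]>150)&(C[...,2]>.012)&(C[...,2]<.03)&(C[...,0]>.3)&(C[...,0]<.75)&(abs(C[...,1])<.4)
    k,l,st,ce=cv2.connectedComponentsWithStats(r.astype(np.uint8))
    for i in range(1,k):
        if st[i,4]>25: print(n,'red',ce[i].round(1),st[i,4],np.median(C[l==i],0).round(4),onplane(im,[ce[i]],.019)[0].round(4))
E
```

```text
[0.06480558 0.0639398 ]
T red [355.6 170.9] 68 [ 0.6262 -0.2124  0.018 ] [ 0.6258 -0.2136  0.019 ]
T red [211.2 228.9] 129 [0.4886 0.1523 0.0174] [0.4887 0.152  0.019 ]
S red [287.5 183.2] 51 [ 0.6246 -0.2134  0.0175] [ 0.6233 -0.2128  0.019 ]
S red [267.6 287.3] 46 [0.4615 0.1548 0.0159] [0.4599 0.1573 0.019 ]
```

```bash
python3 - <<'E'
from h import *
S=pickle.load(open('scene0.pkl','rb'));T=pickle.load(open('top0.pkl','rb'))
Tm=[np.array(p) for p in([197.93,228.8],[171.9,230.31],[146.44,231.82])]
g=cv2.cvtColor(S['color'],cv2.COLOR_RGB2GRAY)[270:380,175:280]
G=cv2.resize(g,None,fx=6,fy=6,interpolation=cv2.INTER_CUBIC)
Sm=[]
for x,y in((420,111),(340,212),(256,319),(166,432)):
    x*=1.1;y*=1.1
    pts=[]
    for t in np.arange(0,2*np.pi,.05):   # rim edge: first dark crossing along rays
        for r in range(45,100):
            u,v=x+r*np.cos(t)*1.1,y+r*np.sin(t)*.95
            if not(0<=int(v)<G.shape[0] and 0<=int(u)<G.shape[1]):break
            if G[int(v),int(u)]<110: pts.append((u,v));break
    pts=np.array(pts,np.float32); 
    for _ in range(3):
        e=cv2.fitEllipseDirect(pts); c=np.array(e[0]);th=np.deg2rad(e[2])
        q=(pts-c)@np.array([[np.cos(th),-np.sin(th)],[np.sin(th),np.cos(th)]])
        rr=np.hypot(q[:,0]/e[1][0]*2,q[:,1]/e[1][1]*2); pts=pts[abs(rr-1)<.06]
    p=(c+.5)/6-.5+[175,270]; Sm.append(p); print(p.round(2),np.array(e[1]).round()/6,len(pts))
for a,b in zip(Tm,Sm):
    X,d=cross(T,a,S,b); print('X',X.round(4),'gap',round(d,4),'T@22',onplane(T,[a],.022)[0].round(4),'S@22',onplane(S,[b],.022)[0].round(4))
print(onplane(S,Sm[3:],.022))
for n,im in(('T',T),('S',S)):
    C=cloud(im);m=(C[...,2]>.005)&(C[...,2]<.03)&(C[...,0]>.37)&(C[...,0]<.56)&(C[...,1]>.1)&(C[...,1]<.45)
    m=cv2.morphologyEx(m.astype(np.uint8),cv2.MORPH_OPEN,np.ones((3,3)))
    k,l,st,ce=cv2.connectedComponentsWithStats(m);i=1+st[1:,4].argmax()
    p=C[l==i]; r=cv2.minAreaRect(p[:,:2].astype(np.float32)*1000);print(n,'plate',r)
E
```

```text
[251.57 289.49] [22.         26.16666667] 99
[236.91 308.31] [22.33333333 26.83333333] 111
[221.5  328.13] [23.33333333 27.66666667] 121
[204.89 349.41] [25.         29.16666667] 97
X [0.4892 0.1844 0.0205] gap 0.0013 T@22 [0.4896 0.1844 0.022 ] S@22 [0.4878 0.1852 0.022 ]
X [0.4871 0.2492 0.0205] gap 0.0013 T@22 [0.4875 0.2491 0.022 ] S@22 [0.4857 0.25   0.022 ]
X [0.485  0.3132 0.0206] gap 0.0013 T@22 [0.4854 0.313  0.022 ] S@22 [0.4836 0.3138 0.022 ]
[[0.48158345 0.37793005 0.022     ]]
T plate ((485.9737854003906, 281.2654724121094), (89.00082397460938, 273.237548828125), 1.9943028688430786)
S plate ((485.0986328125, 280.364501953125), (88.9071044921875, 273.80877685546875), 1.867384672164917)
```

```bash
cat > go.py <<'E'
import sys,numpy as np
from scipy.spatial.transform import Rotation as R
from cell import manip
# usage: go.py x y z yaw  (world, m/rad)
s=manip.state(); p=np.array(s['tcp_pos']); Q=R.from_euler('xyz',s['orientation'])
x,y,z,yaw=map(float,sys.argv[1:5])
T=R.from_euler('xyz',[np.pi,0,yaw])
d=Q.inv().apply(np.array([x,y,z])-p)*1000; w=(Q.inv()*T).as_rotvec()
print('t',round(s['clock'],2),'tcp',p.round(4),'rpy',np.round(s['orientation'],3),'w',round(s['width'],3),'F',np.round(s['ft_force'],1))
print('shift',d.round(1),'turn',w.round(4),'rows',round(max(np.linalg.norm(d)/41.7,np.degrees(np.linalg.norm(w))/7.16),1))
print('joints',np.round(s['joint_positions'],2))
E
python3 go.py .5946 -.2368 .17 -1.492
python3 - <<'E'
from h import *
T=pickle.load(open('top0.pkl','rb'));C=cloud(T)
# purple look-alike
print(C[256:258,422:425].reshape(-1,3).round(3))
# rack direction from outer wires
m=(C[...,2]>.006)&(C[...,2]<.03)&(C[...,0]>.33)&(C[...,0]<.67)&(C[...,1]<-.15)&(C[...,1]>-.31)
p=C[m];print(cv2.minAreaRect(p[:,:2].astype(np.float32)*1000))
E
```

```text
t 0.1 tcp [ 0.2287 -0.6079  0.2444] rpy [ 3.141e+00  2.000e-03 -1.211e+00] w 1.001 F [-0.1  0.3  0.5]
shift [-218.3 -473.2   74.7] turn [0.0004 0.0016 0.2811] rows 12.6
joints [ 1.11  0.4   0.05  1.54 -0.02  1.21 -0.05]
[[ 0.403 -0.346  0.076]
 [ 0.403 -0.348  0.077]
 [ 0.403 -0.35   0.076]
 [ 0.401 -0.345  0.076]
 [ 0.401 -0.348  0.075]
 [ 0.401 -0.35   0.076]]
((500.9230041503906, -232.9910888671875), (272.3363342285156, 135.19554138183594), 3.662515878677368)
```

Emit:
arm_command:
  commands:
    - {"x":-10,"y":-22,"z":4,"az":0.02,"grip":0.7}
    - {"x":-26,"y":-56,"z":9,"az":0.05,"grip":0.7}
    - {"x":-42,"y":-91,"z":15,"az":0.08,"grip":0.7}
    - {"x":-58,"y":-126,"z":20,"az":0.11,"grip":0.7}
    - {"x":-74,"y":-161,"z":26,"az":0.14,"grip":0.7}
  grip_force: 45

```text
$.commands[0]: bad value
```

```bash
python3 go.py .5946 -.2368 .17 -1.492
```

```text
t 0.1 tcp [ 0.2287 -0.6079  0.2444] rpy [ 3.141e+00  2.000e-03 -1.211e+00] w 1.001 F [-0.1  0.3  0.5]
shift [-218.3 -473.2   74.7] turn [0.0004 0.0016 0.2811] rows 12.6
joints [ 1.11  0.4   0.05  1.54 -0.02  1.21 -0.05]
```

All keys are probably required.

Emit:
arm_command:
  commands:
    - {"x":-10,"y":-22,"z":4,"ax":0,"ay":0,"az":0.02,"grip":0.7}
    - {"x":-26,"y":-56,"z":9,"ax":0,"ay":0,"az":0.05,"grip":0.7}
    - {"x":-42,"y":-91,"z":15,"ax":0,"ay":0,"az":0.08,"grip":0.7}
    - {"x":-58,"y":-126,"z":20,"ax":0,"ay":0,"az":0.11,"grip":0.7}
    - {"x":-74,"y":-161,"z":26,"ax":0,"ay":0,"az":0.14,"grip":0.7}
  grip_force: 45

```text
clock: 0.52
tcp_pos: [0.3543, -0.4809, 0.2188]
orientation: [3.141, 0.0, -1.353]
ft_force: [0.3, -0.4, -0.9]
width: 0.7
```

```bash
python3 go.py .5946 -.2368 .17 -1.492
```

```text
t 0.52 tcp [ 0.3543 -0.4809  0.2188] rpy [ 3.141  0.    -1.353] w 0.7 F [ 0.3 -0.4 -0.9]
shift [-186.4 -287.4   48.8] turn [0.0002 0.0004 0.1391] rows 8.3
joints [ 0.86  0.33 -0.    1.7   0.    1.12 -0.49]
```

Emit:
arm_command:
  commands:
    - {"x":-21,"y":-32,"z":5,"ax":0,"ay":0,"az":0.02,"grip":0.7}
    - {"x":-42,"y":-65,"z":11,"ax":0,"ay":0,"az":0.05,"grip":0.7}
    - {"x":-63,"y":-98,"z":17,"ax":0,"ay":0,"az":0.08,"grip":0.7}
    - {"x":-84,"y":-130,"z":23,"ax":0,"ay":0,"az":0.11,"grip":0.7}
    - {"x":-105,"y":-162,"z":28,"ax":0,"ay":0,"az":0.139,"grip":0.7}

```text
clock: 0.93
tcp_pos: [0.4894, -0.3428, 0.1906]
orientation: [3.141, 0.001, -1.491]
ft_force: [0.8, -0.6, -0.9]
width: 0.7
```

```bash
python3 go.py .5946 -.2368 .17 -1.492
```

```text
t 0.93 tcp [ 0.4894 -0.3428  0.1906] rpy [ 3.141e+00  1.000e-03 -1.491e+00] w 0.7 F [ 0.8 -0.6 -0.9]
shift [ -97.3 -113.3   20.5] turn [0.0008 0.0005 0.0006] rows 3.6
joints [ 0.59  0.35 -0.06  1.73  0.02  1.06 -0.97]
```

Emit:
arm_command:
  commands:
    - {"x":-25,"y":-30,"z":5,"ax":0,"ay":0,"az":0,"grip":0.7}
    - {"x":-50,"y":-60,"z":10,"ax":0,"ay":0,"az":0,"grip":0.7}
    - {"x":-75,"y":-90,"z":15,"ax":0,"ay":0,"az":0,"grip":0.7}
    - {"x":-97.3,"y":-113.3,"z":20.5,"ax":0,"ay":0,"az":0,"grip":0.7}
    - {"x":-97.3,"y":-113.3,"z":20.5,"ax":0,"ay":0,"az":0,"grip":0.7}

```text
clock: 1.35
tcp_pos: [0.5986, -0.2285, 0.1691]
orientation: [-3.14, 0.007, -1.478]
ft_force: [0.3, 1.5, -0.3]
width: 0.701
```

```bash
python3 go.py .5946 -.2368 .048 -1.492
```

```text
t 1.35 tcp [ 0.5986 -0.2285  0.1691] rpy [-3.14   0.007 -1.478] w 0.701 F [ 0.3  1.5 -0.3]
shift [  8.7   5.  121. ] turn [-0.002   0.0066  0.0141] rows 2.9
joints [ 0.39  0.45 -0.12  1.64  0.05  1.06 -1.22]
```

Emit:
arm_command:
  commands:
    - {"x":0,"y":0,"z":0,"ax":0,"ay":0,"az":0,"grip":0.7}
    - {"x":0,"y":0,"z":0,"ax":0,"ay":0,"az":0,"grip":0.7}
    - {"x":0,"y":0,"z":0,"ax":0,"ay":0,"az":0,"grip":0.7}

```text
clock: 1.6
tcp_pos: [0.5926, -0.2404, 0.1707]
orientation: [3.14, -0.001, -1.493]
ft_force: [-0.5, -0.2, -0.1]
width: 0.701
```

```bash
python3 go.py .5946 -.2368 .048 -1.492
```

```text
t 1.6 tcp [ 0.5926 -0.2404  0.1707] rpy [ 3.140e+00 -1.000e-03 -1.493e+00] w 0.701 F [-0.5 -0.2 -0.1]
shift [ -3.6  -2.4 122.7] turn [ 0.0011 -0.001  -0.0005] rows 2.9
joints [ 0.4   0.44 -0.1   1.64  0.05  1.06 -1.22]
```

Emit:
arm_command:
  commands:
    - {"x":-2,"y":-1,"z":10,"ax":0,"ay":0,"az":0,"grip":0.7}
    - {"x":-3.6,"y":-2.4,"z":28,"ax":0,"ay":0,"az":0,"grip":0.7}
    - {"x":-3.6,"y":-2.4,"z":45,"ax":0,"ay":0,"az":0,"grip":0.7}
    - {"x":-3.6,"y":-2.4,"z":55,"ax":0,"ay":0,"az":0,"grip":0.7}
    - {"x":-3.6,"y":-2.4,"z":55,"ax":0,"ay":0,"az":0,"grip":0.7}

```text
clock: 2.02
tcp_pos: [0.5933, -0.235, 0.1128]
orientation: [3.136, 0.002, -1.491]
ft_force: [-0.6, 0.3, 0.2]
width: 0.701
```

```bash
python3 go.py .5946 -.2368 .048 -1.492; python3 - <<'E'
from h import *
from cell import manip
a=manip.get_image('top')['color'][130:285,330:440,::-1];b=manip.get_image('scene')['color'][100:225,255:395,::-1]
cv2.imwrite('pics/p1.png',np.hstack([cv2.resize(a,(390,550),interpolation=2),cv2.resize(b,(400,550*0+550),interpolation=2)]))
E
python3 go.py .5946 -.2368 .048 -1.492
```

```text
t 2.02 tcp [ 0.5933 -0.235   0.1128] rpy [ 3.136e+00  2.000e-03 -1.491e+00] w 0.701 F [-0.6  0.3  0.2]
shift [ 2.  -1.5 64.7] turn [0.0053 0.0018 0.0006] rows 1.6
joints [ 0.39  0.5  -0.1   1.69  0.06  0.96 -1.23]
t 2.12 tcp [ 0.5955 -0.2354  0.1157] rpy [ 3.141 -0.    -1.491] w 0.701 F [0.2 0.3 0.9]
shift [ 1.3  1.  67.7] turn [ 0.0005 -0.0001  0.001 ] rows 1.6
joints [ 0.39  0.5  -0.11  1.69  0.06  0.96 -1.23]
```

View pics/p1.png

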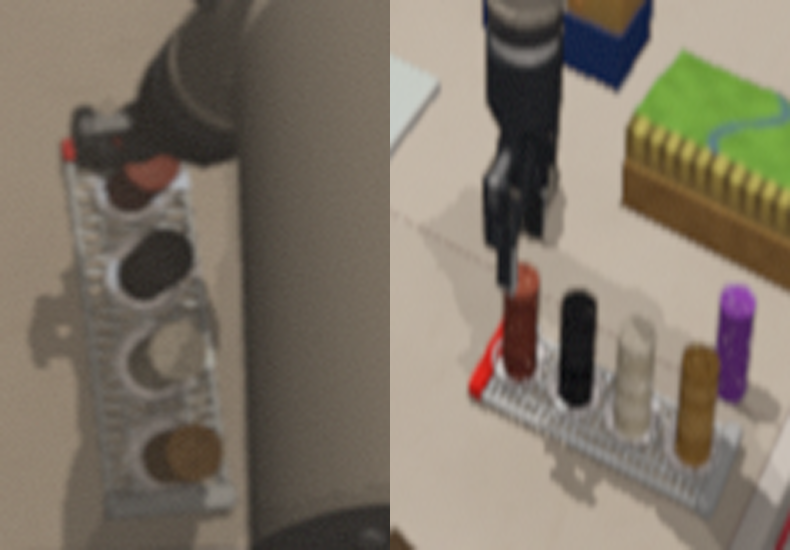

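The jaws stand over the dark red core (left panel about (140,150), right panel about (515,260)), straddling it. Descending.

Emit:
arm_command:
  commands:
    - {"x":1.3,"y":1,"z":12,"ax":0,"ay":0,"az":0,"grip":0.7}
    - {"x":1.3,"y":1,"z":30,"ax":0,"ay":0,"az":0,"grip":0.7}
    - {"x":1.3,"y":1,"z":48,"ax":0,"ay":0,"az":0,"grip":0.7}
    - {"x":1.3,"y":1,"z":60,"ax":0,"ay":0,"az":0,"grip":0.7}
    - {"x":1.3,"y":1,"z":67,"ax":0,"ay":0,"az":0,"grip":0.7}

```text
clock: 2.53
tcp_pos: [0.5942, -0.2361, 0.0473]
orientation: [3.14, 0.001, -1.49]
ft_force: [0.3, 0.0, 0.2]
width: 0.699
```

Emit:
arm_command:
  commands:
    - {"x":0,"y":0,"z":0,"ax":0,"ay":0,"az":0,"grip":0.7}
    - {"x":0,"y":0,"z":0,"ax":0,"ay":0,"az":0,"grip":0.55}
    - {"x":0,"y":0,"z":0,"ax":0,"ay":0,"az":0,"grip":0.45}
    - {"x":0,"y":0,"z":0,"ax":0,"ay":0,"az":0,"grip":0.35}
    - {"x":0,"y":0,"z":0,"ax":0,"ay":0,"az":0,"grip":0.3}

```text
clock: 2.95
tcp_pos: [0.5961, -0.237, 0.0503]
orientation: [-3.139, -0.002, -1.49]
ft_force: [-0.2, -2.1, 2.4]
width: 0.431
```

Emit:
arm_command:
  commands:
    - {"x":0,"y":0,"z":0,"ax":0,"ay":0,"az":0,"grip":0.3}
    - {"x":0,"y":0,"z":0,"ax":0,"ay":0,"az":0,"grip":0.3}
    - {"x":0,"y":0,"z":0,"ax":0,"ay":0,"az":0,"grip":0.3}

```text
clock: 3.2
tcp_pos: [0.5961, -0.237, 0.0502]
orientation: [-3.139, -0.002, -1.49]
ft_force: [-0.2, -0.3, 5.0]
width: 0.432
```

```bash
python3 go.py .5946 -.2368 .17 -1.492
```

```text
t 3.2 tcp [ 0.5961 -0.237   0.0502] rpy [-3.139e+00 -2.000e-03 -1.490e+00] w 0.432 F [-0.2 -0.3  5. ]
shift [-1.000e-01  1.200e+00 -1.198e+02] turn [-0.0026 -0.0018  0.0017] rows 2.9
joints [ 0.39  0.58 -0.1   1.73  0.07  0.84 -1.24]
```

Emit:
arm_command:
  commands:
    - {"x":0,"y":0,"z":-6,"ax":0,"ay":0,"az":0,"grip":0.3}
    - {"x":0,"y":0,"z":-25,"ax":0,"ay":0,"az":0,"grip":0.3}
    - {"x":0,"y":0,"z":-55,"ax":0,"ay":0,"az":0,"grip":0.3}
    - {"x":0,"y":0,"z":-90,"ax":0,"ay":0,"az":0,"grip":0.3}
    - {"x":0,"y":0,"z":-115,"ax":0,"ay":0,"az":0,"grip":0.3}

```text
clock: 3.62
tcp_pos: [0.5948, -0.2352, 0.1656]
orientation: [3.142, 0.001, -1.489]
ft_force: [0.8, -0.4, -1.3]
width: 0.437
```

```bash
python3 go.py .4889 .1854 .17 .034
```

```text
t 3.62 tcp [ 0.5948 -0.2352  0.1656] rpy [ 3.142e+00  1.000e-03 -1.489e+00] w 0.437 F [ 0.8 -0.4 -1.3]
shift [-427.9   71.4   -4.1] turn [-6.0000e-04  7.0000e-04 -1.5233e+00] rows 12.2
joints [ 0.39  0.45 -0.11  1.65  0.05  1.05 -1.22]
```

Emit:
arm_command:
  commands:
    - {"x":-14,"y":2,"z":0,"ax":0,"ay":0,"az":-0.05,"grip":0.3}
    - {"x":-42,"y":7,"z":-1,"ax":0,"ay":0,"az":-0.15,"grip":0.3}
    - {"x":-72,"y":12,"z":-2,"ax":0,"ay":0,"az":-0.26,"grip":0.3}
    - {"x":-102,"y":17,"z":-3,"ax":0,"ay":0,"az":-0.37,"grip":0.3}
    - {"x":-132,"y":22,"z":-4,"ax":0,"ay":0,"az":-0.48,"grip":0.3}

```text
clock: 4.03
tcp_pos: [0.5607, -0.1043, 0.1671]
orientation: [3.14, 0.002, -1.004]
ft_force: [0.9, 0.5, -1.3]
width: 0.436
```

```bash
python3 go.py .4889 .1854 .17 .034
```

```text
t 4.03 tcp [ 0.5607 -0.1043  0.1671] rpy [ 3.140e+00  2.000e-03 -1.004e+00] w 0.436 F [ 0.9  0.5 -1.3]
shift [-283.   -94.9   -2.5] turn [ 5.0000e-04  2.7000e-03 -1.0382e+00] rows 8.3
joints [ 0.31  0.34 -0.25  1.81  0.1   1.01 -0.98]
```

Emit:
arm_command:
  commands:
    - {"x":-28,"y":-9,"z":0,"ax":0,"ay":0,"az":-0.104,"grip":0.3}
    - {"x":-57,"y":-19,"z":-1,"ax":0,"ay":0,"az":-0.21,"grip":0.3}
    - {"x":-86,"y":-29,"z":-1,"ax":0,"ay":0,"az":-0.315,"grip":0.3}
    - {"x":-115,"y":-39,"z":-1,"ax":0,"ay":0,"az":-0.42,"grip":0.3}
    - {"x":-144,"y":-48,"z":-1,"ax":0,"ay":0,"az":-0.525,"grip":0.3}

```text
clock: 4.45
tcp_pos: [0.5247, 0.043, 0.1682]
orientation: [3.141, 0.002, -0.479]
ft_force: [0.7, -0.2, -1.7]
width: 0.436
```

```bash
python3 go.py .4889 .1854 .17 .034
```

```text
t 4.45 tcp [0.5247 0.043  0.1682] rpy [ 3.141e+00  2.000e-03 -4.790e-01] w 0.436 F [ 0.7 -0.2 -1.7]
shift [ -97.4 -109.8   -1.7] turn [ 4.000e-04  2.200e-03 -5.131e-01] rows 4.1
joints [ 0.19  0.28 -0.42  1.91  0.13  0.99 -0.76]
```

Emit:
arm_command:
  commands:
    - {"x":-19,"y":-22,"z":0,"ax":0,"ay":0,"az":-0.104,"grip":0.3}
    - {"x":-38,"y":-43,"z":0,"ax":0,"ay":0,"az":-0.205,"grip":0.3}
    - {"x":-56,"y":-63,"z":-1,"ax":0,"ay":0,"az":-0.3,"grip":0.3}
    - {"x":-72,"y":-81,"z":-1,"ax":0,"ay":0,"az":-0.385,"grip":0.3}
    - {"x":-84,"y":-95,"z":-2,"ax":0,"ay":0,"az":-0.45,"grip":0.3}

```text
clock: 4.87
tcp_pos: [0.4942, 0.1668, 0.1702]
orientation: [3.142, 0.003, -0.028]
ft_force: [0.4, 0.3, -1.5]
width: 0.436
```

```bash
python3 go.py .4889 .1854 .17 .034
```

```text
t 4.87 tcp [0.4942 0.1668 0.1702] rpy [ 3.142e+00  3.000e-03 -2.800e-02] w 0.436 F [ 0.4  0.3 -1.5]
shift [ -5.8 -18.4   0.2] turn [-0.0001  0.0026 -0.062 ] rows 0.5
joints [ 0.07  0.28 -0.56  1.91  0.18  1.   -0.6 ]
```

Emit:
arm_command:
  commands:
    - {"x":-4,"y":-12,"z":0,"ax":0,"ay":0,"az":-0.04,"grip":0.3}
    - {"x":-5.8,"y":-18,"z":0,"ax":0,"ay":0,"az":-0.062,"grip":0.3}
    - {"x":-5.8,"y":-18.4,"z":0,"ax":0,"ay":0,"az":-0.062,"grip":0.3}
    - {"x":-5.8,"y":-18.4,"z":10,"ax":0,"ay":0,"az":-0.062,"grip":0.3}
    - {"x":-5.8,"y":-18.4,"z":30,"ax":0,"ay":0,"az":-0.062,"grip":0.3}

```text
clock: 5.28
tcp_pos: [0.4937, 0.1819, 0.1418]
orientation: [-3.141, -0.005, 0.024]
ft_force: [0.8, -0.1, -1.9]
width: 0.435
```

Emit:
arm_command:
  commands:
    - {"x":0,"y":0,"z":20,"ax":0,"ay":0,"az":0,"grip":0.3}
    - {"x":0,"y":0,"z":35,"ax":0,"ay":0,"az":0,"grip":0.3}
    - {"x":0,"y":0,"z":45,"ax":0,"ay":0,"az":0,"grip":0.3}
    - {"x":0,"y":0,"z":48,"ax":0,"ay":0,"az":0,"grip":0.3}
    - {"x":0,"y":0,"z":48,"ax":0,"ay":0,"az":0,"grip":0.3}

```text
clock: 5.7
tcp_pos: [0.491, 0.1817, 0.0917]
orientation: [3.141, 0.002, 0.025]
ft_force: [0.3, 0.6, -2.1]
width: 0.431
```

```bash
python3 - <<'E'
from h import *
from cell import manip
T=manip.get_image('top');S=manip.get_image('scene')
a=T['color'][180:270,90:230,::-1];b=S['color'][230:390,165:300,::-1]
cv2.imwrite('pics/p2.png',np.hstack([cv2.resize(a,(420,270),interpolation=2),cv2.resize(b[:120],(380,270)),]))
cv2.imwrite('pics/p2.png',cv2.resize(b,(506,600),interpolation=2))
cv2.imwrite('pics/p3.png',cv2.resize(a,(700,450),interpolation=2))
E
python3 go.py .4889 .1854 .0465 .034
```

```text
t 5.8 tcp [0.492  0.1828 0.0933] rpy [-3.141e+00 -1.000e-03  2.600e-02] w 0.431 F [ 0.4 -0.  -1.9]
shift [-3.1 -2.7 46.8] turn [-0.0001 -0.0011 -0.0079] rows 1.1
joints [ 0.01  0.39 -0.54  1.98  0.27  0.84 -0.65]
```

View pics/p2.png

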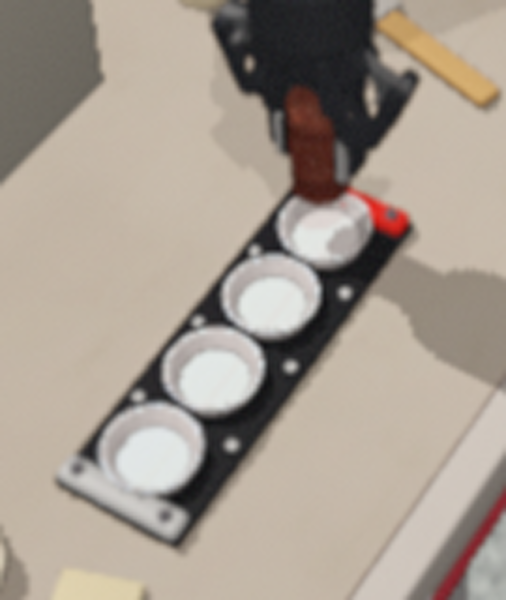

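View pics/p3.png

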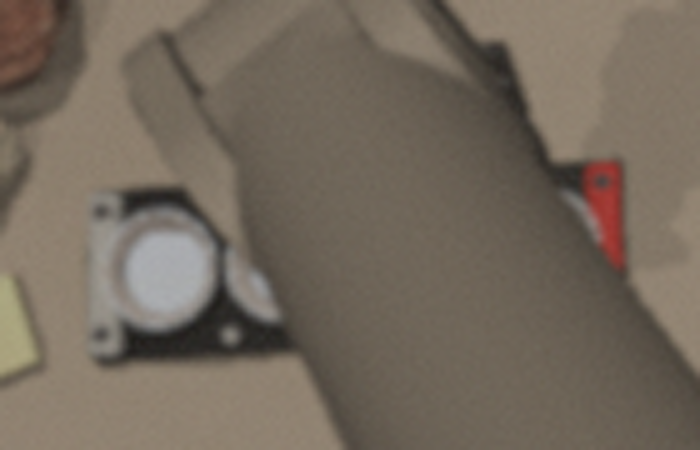

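Emit:
arm_command:
  commands:
    - {"x":-3.1,"y":-3.6,"z":8,"ax":0,"ay":0,"az":0,"grip":0.3}
    - {"x":-3.1,"y":-3.6,"z":18,"ax":0,"ay":0,"az":0,"grip":0.3}
    - {"x":-3.1,"y":-3.6,"z":28,"ax":0,"ay":0,"az":0,"grip":0.3}
    - {"x":-3.1,"y":-3.6,"z":34,"ax":0,"ay":0,"az":0,"grip":0.3}
    - {"x":-3.1,"y":-3.6,"z":38,"ax":0,"ay":0,"az":0,"grip":0.3}

```text
clock: 6.22
tcp_pos: [0.4872, 0.1861, 0.0533]
orientation: [3.141, 0.002, 0.027]
ft_force: [0.0, -0.5, -2.2]
width: 0.431
```

```bash
python3 go.py .4889 .1861 .0465 .034
```

```text
t 6.22 tcp [0.4872 0.1861 0.0533] rpy [3.141e+00 2.000e-03 2.700e-02] w 0.431 F [ 0.  -0.5 -2.2]
shift [ 1.7 -0.   6.8] turn [ 0.0009  0.002  -0.0067] rows 0.2
joints [-0.02  0.45 -0.52  2.01  0.31  0.77 -0.7 ]
```

Emit:
arm_command:
  commands:
    - {"x":1,"y":0,"z":2,"ax":0,"ay":0,"az":0,"grip":0.3}
    - {"x":1,"y":0,"z":4,"ax":0,"ay":0,"az":0,"grip":0.3}
    - {"x":1,"y":0,"z":5.5,"ax":0,"ay":0,"az":0,"grip":0.3}
    - {"x":1,"y":0,"z":6.5,"ax":0,"ay":0,"az":0,"grip":0.3}
    - {"x":1,"y":0,"z":7,"ax":0,"ay":0,"az":0,"grip":0.3}

```text
clock: 6.63
tcp_pos: [0.4892, 0.1865, 0.0478]
orientation: [3.142, -0.0, 0.027]
ft_force: [0.1, 0.1, -0.6]
width: 0.433
```

```bash
python3 go.py .4889 .1861 .0465 .034
```

```text
t 6.63 tcp [0.4892 0.1865 0.0478] rpy [ 3.142 -0.     0.027] w 0.433 F [ 0.1  0.1 -0.6]
shift [-0.3  0.4  1.3] turn [ 0.     -0.0004 -0.0069] rows 0.1
joints [-0.03  0.46 -0.51  2.01  0.32  0.76 -0.71]
```

Emit:
arm_command:
  commands:
    - {"x":0,"y":0,"z":0.7,"ax":0,"ay":0,"az":0,"grip":0.3}
    - {"x":0,"y":0,"z":1.3,"ax":0,"ay":0,"az":0,"grip":0.3}
    - {"x":0,"y":0,"z":1.3,"ax":0,"ay":0,"az":0,"grip":0.3}

```text
clock: 6.88
tcp_pos: [0.4891, 0.1865, 0.0465]
orientation: [3.141, -0.0, 0.027]
ft_force: [-0.1, -0.2, -1.6]
width: 0.433
```

```bash
python3 go.py .4889 .1861 .0465 .034
```

```text
t 6.88 tcp [0.4891 0.1865 0.0465] rpy [ 3.141 -0.     0.027] w 0.433 F [-0.1 -0.2 -1.6]
shift [-0.2  0.4  0. ] turn [ 0.0001 -0.0002 -0.0069] rows 0.1
joints [-0.03  0.46 -0.51  2.01  0.32  0.75 -0.71]
```

Emit:
arm_command:
  commands:
    - {"x":0,"y":0,"z":0.7,"ax":0,"ay":0,"az":0,"grip":0.3}
    - {"x":0,"y":0,"z":1.2,"ax":0,"ay":0,"az":0,"grip":0.3}
    - {"x":0,"y":0,"z":1.2,"ax":0,"ay":0,"az":0,"grip":0.3}

```text
clock: 7.13
tcp_pos: [0.4892, 0.1865, 0.0462]
orientation: [3.141, -0.0, 0.027]
ft_force: [-2.4, -2.1, 5.8]
width: 0.429
```

Emit:
arm_command:
  commands:
    - {"x":0,"y":0,"z":0.7,"ax":0,"ay":0,"az":0,"grip":0.3}
    - {"x":0,"y":0,"z":1.2,"ax":0,"ay":0,"az":0,"grip":0.3}
    - {"x":0,"y":0,"z":1.2,"ax":0,"ay":0,"az":0,"grip":0.3}

```text
clock: 7.38
tcp_pos: [0.4893, 0.1865, 0.0461]
orientation: [3.14, -0.0, 0.027]
ft_force: [-3.8, -1.5, 15.9]
width: 0.43
```

Emit:
arm_command:
  commands:
    - {"x":0,"y":0,"z":-1.2,"ax":0,"ay":0,"az":0,"grip":0.3}
    - {"x":0,"y":0,"z":-1.2,"ax":0,"ay":0,"az":0,"grip":0.5}
    - {"x":0,"y":0,"z":-1.2,"ax":0,"ay":0,"az":0,"grip":0.6}
    - {"x":0,"y":0,"z":-1.2,"ax":0,"ay":0,"az":0,"grip":0.7}
    - {"x":0,"y":0,"z":-4,"ax":0,"ay":0,"az":0,"grip":0.7}

```text
clock: 7.8
tcp_pos: [0.4887, 0.1863, 0.0476]
orientation: [3.141, 0.001, 0.027]
ft_force: [-0.4, -0.3, 0.0]
width: 0.702
```

Emit:
arm_command:
  commands:
    - {"x":0,"y":0,"z":-15,"ax":0,"ay":0,"az":0,"grip":0.7}
    - {"x":0,"y":0,"z":-40,"ax":0,"ay":0,"az":0,"grip":0.7}
    - {"x":0,"y":0,"z":-70,"ax":0,"ay":0,"az":0,"grip":0.7}
    - {"x":0,"y":0,"z":-95,"ax":0,"ay":0,"az":0,"grip":0.7}
    - {"x":0,"y":0,"z":-110,"ax":0,"ay":0,"az":0,"grip":0.7}

```text
clock: 8.22
tcp_pos: [0.4903, 0.1873, 0.161]
orientation: [-3.14, -0.004, 0.027]
ft_force: [0.9, -0.1, -0.3]
width: 0.702
```

```bash
python3 - <<'E'
from h import *
from cell import manip
S=manip.get_image('scene')
cv2.imwrite('pics/p4.png',cv2.resize(S['color'][230:390,165:300,::-1],(506,600),interpolation=2))
C=cloud(S);m=(C[...,2]>.075)&(C[...,2]<.095)&(C[...,0]>.4)&(C[...,0]<.56)&(C[...,1]>.15)&(C[...,1]<.42)
print(m.sum(),np.median(C[m],0),np.percentile(C[m][:,2],[60,80,90]))
E
python3 go.py .531 -.242 .17 -1.492
```

```text
203 [0.48775178 0.18922858 0.08513975] [0.08560216 0.08674704 0.08754437]
t 8.27 tcp [0.4917 0.1879 0.163 ] rpy [-3.139 -0.008  0.027] w 0.698 F [0.1 1.2 2. ]
shift [ 27.7 430.8  -7.7] turn [-0.0075 -0.0045  1.5191] rows 12.2
joints [ 0.04  0.3  -0.58  1.92  0.2   0.97 -0.6 ]
```

View pics/p4.png

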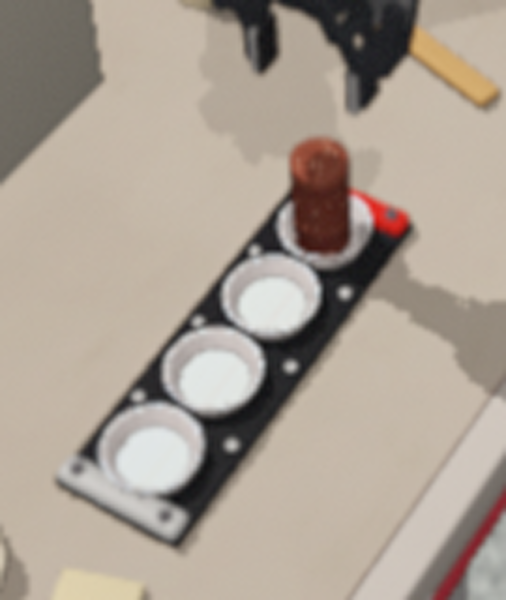

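The dark red core stands upright in the red-end socket (top at (320,160)), with its top at about 86 mm, so it is home. Back for core c (black).

Emit:
arm_command:
  commands:
    - {"x":1,"y":16,"z":-1,"ax":0,"ay":0,"az":0.05,"grip":0.7}
    - {"x":3,"y":50,"z":-2,"ax":0,"ay":0,"az":0.17,"grip":0.7}
    - {"x":5,"y":84,"z":-3,"ax":0,"ay":0,"az":0.29,"grip":0.7}
    - {"x":8,"y":118,"z":-4,"ax":0,"ay":0,"az":0.41,"grip":0.7}
    - {"x":10,"y":152,"z":-5,"ax":0,"ay":0,"az":0.53,"grip":0.7}

```text
clock: 8.68
tcp_pos: [0.5022, 0.032, 0.1621]
orientation: [3.14, 0.001, -0.511]
ft_force: [0.0, -0.0, -0.1]
width: 0.698
```

```bash
python3 go.py .531 -.242 .17 -1.492
```

```text
t 8.68 tcp [0.5022 0.032  0.1621] rpy [ 3.14e+00  1.00e-03 -5.11e-01] w 0.698 F [ 0.  -0.  -0.1]
shift [159.1 225.   -7.8] turn [2.100e-03 4.000e-04 9.811e-01] rows 7.9
joints [ 0.21  0.24 -0.41  1.97  0.12  0.96 -0.77]
```

Emit:
arm_command:
  commands:
    - {"x":20,"y":28,"z":-1,"ax":0,"ay":0,"az":0.12,"grip":0.7}
    - {"x":40,"y":56,"z":-2,"ax":0,"ay":0,"az":0.24,"grip":0.7}
    - {"x":60,"y":84,"z":-3,"ax":0,"ay":0,"az":0.36,"grip":0.7}
    - {"x":80,"y":112,"z":-4,"ax":0,"ay":0,"az":0.48,"grip":0.7}
    - {"x":97,"y":138,"z":-5,"ax":0,"ay":0,"az":0.6,"grip":0.7}

```text
clock: 9.1
tcp_pos: [0.5204, -0.1363, 0.167]
orientation: [3.139, 0.0, -1.112]
ft_force: [0.2, -0.9, 0.4]
width: 0.7
```

```bash
python3 go.py .531 -.242 .15 -1.492
```

```text
t 9.1 tcp [ 0.5204 -0.1363  0.167 ] rpy [ 3.139  0.    -1.112] w 0.7 F [ 0.2 -0.9  0.4]
shift [99.5 37.2 17. ] turn [ 2.200e-03 -1.000e-04  3.797e-01] rows 3.0
joints [ 0.36  0.28 -0.22  1.89  0.08  0.98 -1.01]
```

Emit:
arm_command:
  commands:
    - {"x":28,"y":10,"z":2,"ax":0,"ay":0,"az":0.11,"grip":0.7}
    - {"x":54,"y":20,"z":7,"ax":0,"ay":0,"az":0.21,"grip":0.7}
    - {"x":77,"y":29,"z":12,"ax":0,"ay":0,"az":0.3,"grip":0.7}
    - {"x":92,"y":34,"z":15,"ax":0,"ay":0,"az":0.355,"grip":0.7}
    - {"x":99,"y":37,"z":17,"ax":0,"ay":0,"az":0.38,"grip":0.7}

```text
clock: 9.52
tcp_pos: [0.5313, -0.2419, 0.1493]
orientation: [3.138, -0.001, -1.491]
ft_force: [-1.2, 1.0, -0.6]
width: 0.699
```

Emit:
arm_command:
  commands:
    - {"x":0,"y":0,"z":2,"ax":0,"ay":0,"az":0,"grip":0.7}
    - {"x":0,"y":0,"z":15,"ax":0,"ay":0,"az":0,"grip":0.7}
    - {"x":0,"y":0,"z":27,"ax":0,"ay":0,"az":0,"grip":0.7}
    - {"x":0,"y":0,"z":33,"ax":0,"ay":0,"az":0,"grip":0.7}
    - {"x":0,"y":0,"z":33,"ax":0,"ay":0,"az":0,"grip":0.7}

```text
clock: 9.93
tcp_pos: [0.5318, -0.2362, 0.116]
orientation: [3.138, 0.002, -1.481]
ft_force: [-0.5, -0.2, -0.1]
width: 0.703
```

```bash
python3 go.py .531 -.242 .05 -1.492
```

```text
t 9.93 tcp [ 0.5318 -0.2362  0.116 ] rpy [ 3.138e+00  2.000e-03 -1.481e+00] w 0.703 F [-0.5 -0.2 -0.1]
shift [ 5.9  1.1 66. ] turn [0.0038 0.0023 0.011 ] rows 1.6
joints [ 0.43  0.41 -0.11  1.83  0.06  0.91 -1.18]
```

Emit:
arm_command:
  commands:
    - {"x":3,"y":1,"z":5,"ax":0,"ay":0,"az":0.005,"grip":0.7}
    - {"x":3,"y":1,"z":5,"ax":0,"ay":0,"az":0.005,"grip":0.7}
    - {"x":3,"y":1,"z":5,"ax":0,"ay":0,"az":0.005,"grip":0.7}

```text
clock: 10.18
tcp_pos: [0.5325, -0.2412, 0.1133]
orientation: [-3.141, -0.0, -1.488]
ft_force: [-0.1, -0.8, 0.3]
width: 0.701
```

```bash
python3 go.py .531 -.242 .05 -1.492
```

```text
t 10.18 tcp [ 0.5325 -0.2412  0.1133] rpy [-3.141 -0.    -1.488] w 0.701 F [-0.1 -0.8  0.3]
shift [ 0.7  1.6 63.3] turn [-0.0001 -0.0003  0.0038] rows 1.5
joints [ 0.44  0.42 -0.11  1.83  0.06  0.9  -1.18]
```

Emit:
arm_command:
  commands:
    - {"x":0.7,"y":1.6,"z":12,"ax":0,"ay":0,"az":0,"grip":0.7}
    - {"x":0.7,"y":1.6,"z":30,"ax":0,"ay":0,"az":0,"grip":0.7}
    - {"x":0.7,"y":1.6,"z":48,"ax":0,"ay":0,"az":0,"grip":0.7}
    - {"x":0.7,"y":1.6,"z":58,"ax":0,"ay":0,"az":0,"grip":0.7}
    - {"x":0.7,"y":1.6,"z":63,"ax":0,"ay":0,"az":0,"grip":0.7}

```text
clock: 10.6
tcp_pos: [0.5298, -0.2414, 0.0482]
orientation: [3.139, 0.001, -1.488]
ft_force: [0.3, 0.6, -0.5]
width: 0.698
```

Emit:
arm_command:
  commands:
    - {"x":0,"y":0,"z":0,"ax":0,"ay":0,"az":0,"grip":0.7}
    - {"x":0,"y":0,"z":0,"ax":0,"ay":0,"az":0,"grip":0.55}
    - {"x":0,"y":0,"z":0,"ax":0,"ay":0,"az":0,"grip":0.45}
    - {"x":0,"y":0,"z":0,"ax":0,"ay":0,"az":0,"grip":0.35}
    - {"x":0,"y":0,"z":0,"ax":0,"ay":0,"az":0,"grip":0.3}

```text
clock: 11.02
tcp_pos: [0.5321, -0.2427, 0.0514]
orientation: [-3.139, -0.002, -1.488]
ft_force: [0.3, -1.5, 3.5]
width: 0.435
```

Emit:
arm_command:
  commands:
    - {"x":0,"y":0,"z":0,"ax":0,"ay":0,"az":0,"grip":0.3}
    - {"x":0,"y":0,"z":0,"ax":0,"ay":0,"az":0,"grip":0.3}

```text
clock: 11.18
tcp_pos: [0.5321, -0.2427, 0.0514]
orientation: [-3.139, -0.002, -1.488]
ft_force: [0.3, -1.8, 6.8]
width: 0.432
```

Emit:
arm_command:
  commands:
    - {"x":0,"y":0,"z":-6,"ax":0,"ay":0,"az":0,"grip":0.3}
    - {"x":0,"y":0,"z":-25,"ax":0,"ay":0,"az":0,"grip":0.3}
    - {"x":0,"y":0,"z":-55,"ax":0,"ay":0,"az":0,"grip":0.3}
    - {"x":0,"y":0,"z":-90,"ax":0,"ay":0,"az":0,"grip":0.3}
    - {"x":0,"y":0,"z":-115,"ax":0,"ay":0,"az":0,"grip":0.3}

```text
clock: 11.6
tcp_pos: [0.5308, -0.241, 0.1668]
orientation: [3.141, 0.001, -1.487]
ft_force: [0.5, -0.8, -2.2]
width: 0.437
```

```bash
python3 go.py .4868 .2493 .17 .03
```

```text
t 11.6 tcp [ 0.5308 -0.241   0.1668] rpy [ 3.141e+00  1.000e-03 -1.487e+00] w 0.437 F [ 0.5 -0.8 -2.2]
shift [-492.3    3.    -2.8] turn [-5.0000e-04  7.0000e-04 -1.5174e+00] rows 12.1
joints [ 0.44  0.35 -0.11  1.79  0.04  1.01 -1.17]
```

Emit:
arm_command:
  commands:
    - {"x":-14,"y":0,"z":0,"ax":0,"ay":0,"az":-0.045,"grip":0.3}
    - {"x":-44,"y":0,"z":-1,"ax":0,"ay":0,"az":-0.14,"grip":0.3}
    - {"x":-78,"y":0,"z":-1,"ax":0,"ay":0,"az":-0.245,"grip":0.3}
    - {"x":-112,"y":0,"z":-2,"ax":0,"ay":0,"az":-0.35,"grip":0.3}
    - {"x":-146,"y":0,"z":-3,"ax":0,"ay":0,"az":-0.455,"grip":0.3}

```text
clock: 12.02
tcp_pos: [0.5168, -0.0938, 0.1667]
orientation: [3.139, 0.003, -1.027]
ft_force: [0.2, 0.8, -2.2]
width: 0.434
```

```bash
python3 go.py .4868 .2493 .17 .03
```

```text
t 12.02 tcp [ 0.5168 -0.0938  0.1667] rpy [ 3.139e+00  3.000e-03 -1.027e+00] w 0.434 F [ 0.2  0.8 -2.2]
shift [-309.1 -151.9   -2.9] turn [ 9.0000e-04  3.8000e-03 -1.0567e+00] rows 8.5
joints [ 0.32  0.26 -0.26  1.91  0.08  0.98 -1.  ]
```

Emit:
arm_command:
  commands:
    - {"x":-31,"y":-15,"z":0,"ax":0,"ay":0,"az":-0.105,"grip":0.3}
    - {"x":-62,"y":-30,"z":-1,"ax":0,"ay":0,"az":-0.21,"grip":0.3}
    - {"x":-93,"y":-45,"z":-1,"ax":0,"ay":0,"az":-0.315,"grip":0.3}
    - {"x":-124,"y":-60,"z":-2,"ax":0,"ay":0,"az":-0.42,"grip":0.3}
    - {"x":-155,"y":-75,"z":-2,"ax":0,"ay":0,"az":-0.525,"grip":0.3}

```text
clock: 12.43
tcp_pos: [0.5016, 0.0774, 0.1689]
orientation: [3.14, 0.003, -0.501]
ft_force: [0.8, 0.1, -1.2]
width: 0.434
```

```bash
python3 go.py .4868 .2493 .17 .03
```

```text
t 12.43 tcp [0.5016 0.0774 0.1689] rpy [ 3.14e+00  3.00e-03 -5.01e-01] w 0.434 F [ 0.8  0.1 -1.2]
shift [ -95.5 -143.7   -1.1] turn [ 0.0011  0.0031 -0.5309] rows 4.2
joints [ 0.15  0.25 -0.44  1.95  0.12  0.98 -0.86]
```

Emit:
arm_command:
  commands:
    - {"x":-20,"y":-30,"z":0,"ax":0,"ay":0,"az":-0.11,"grip":0.3}
    - {"x":-39,"y":-59,"z":0,"ax":0,"ay":0,"az":-0.215,"grip":0.3}
    - {"x":-57,"y":-86,"z":0,"ax":0,"ay":0,"az":-0.315,"grip":0.3}
    - {"x":-73,"y":-110,"z":0,"ax":0,"ay":0,"az":-0.405,"grip":0.3}
    - {"x":-84,"y":-127,"z":0,"ax":0,"ay":0,"az":-0.47,"grip":0.3}

```text
clock: 12.85
tcp_pos: [0.4895, 0.2307, 0.169]
orientation: [-3.141, 0.003, -0.029]
ft_force: [-0.1, -0.0, -2.0]
width: 0.434
```

```bash
python3 go.py .4868 .2493 .17 .03
```

```text
t 12.85 tcp [0.4895 0.2307 0.169 ] rpy [-3.141e+00  3.000e-03 -2.900e-02] w 0.434 F [-0.1 -0.  -2. ]
shift [ -3.2 -18.5  -1. ] turn [-0.0007  0.0032 -0.0587] rows 0.5
joints [-0.03  0.32 -0.59  1.87  0.21  1.01 -0.73]
```

Emit:
arm_command:
  commands:
    - {"x":-2,"y":-12,"z":0,"ax":0,"ay":0,"az":-0.04,"grip":0.3}
    - {"x":-3,"y":-18,"z":0,"ax":0,"ay":0,"az":-0.058,"grip":0.3}
    - {"x":-3.2,"y":-19,"z":0,"ax":0,"ay":0,"az":-0.058,"grip":0.3}
    - {"x":-3.2,"y":-19,"z":10,"ax":0,"ay":0,"az":-0.058,"grip":0.3}
    - {"x":-3.2,"y":-19,"z":30,"ax":0,"ay":0,"az":-0.058,"grip":0.3}

```text
clock: 13.27
tcp_pos: [0.4922, 0.2449, 0.1412]
orientation: [-3.141, -0.005, 0.016]
ft_force: [0.5, -0.1, -1.7]
width: 0.433
```

Emit:
arm_command:
  commands:
    - {"x":0,"y":0,"z":20,"ax":0,"ay":0,"az":0,"grip":0.3}
    - {"x":0,"y":0,"z":35,"ax":0,"ay":0,"az":0,"grip":0.3}
    - {"x":0,"y":0,"z":43,"ax":0,"ay":0,"az":0,"grip":0.3}
    - {"x":0,"y":0,"z":47,"ax":0,"ay":0,"az":0,"grip":0.3}
    - {"x":0,"y":0,"z":47,"ax":0,"ay":0,"az":0,"grip":0.3}

```text
clock: 13.68
tcp_pos: [0.4897, 0.2447, 0.0921]
orientation: [3.14, 0.001, 0.018]
ft_force: [-0.0, -0.4, -1.8]
width: 0.433
```

```bash
python3 go.py .4868 .250 .0474 .03
```

```text
t 13.68 tcp [0.4897 0.2447 0.0921] rpy [3.14e+00 1.00e-03 1.80e-02] w 0.433 F [-0.  -0.4 -1.8]
shift [-2.7 -5.4 44.7] turn [ 0.0014  0.0015 -0.0118] rows 1.1
joints [-0.09  0.43 -0.56  1.92  0.3   0.87 -0.79]
```

Emit:
arm_command:
  commands:
    - {"x":-2.5,"y":-5,"z":8,"ax":0,"ay":0,"az":-0.012,"grip":0.3}
    - {"x":-2.5,"y":-5,"z":18,"ax":0,"ay":0,"az":-0.012,"grip":0.3}
    - {"x":-2.5,"y":-5,"z":28,"ax":0,"ay":0,"az":-0.012,"grip":0.3}
    - {"x":-2.5,"y":-5,"z":33,"ax":0,"ay":0,"az":-0.012,"grip":0.3}
    - {"x":-2.5,"y":-5,"z":36,"ax":0,"ay":0,"az":-0.012,"grip":0.3}

```text
clock: 14.1
tcp_pos: [0.4866, 0.2506, 0.0558]
orientation: [3.141, 0.002, 0.032]
ft_force: [0.5, -0.1, -2.1]
width: 0.436
```

```bash
python3 go.py .4868 .250 .0474 .03
```

```text
t 14.1 tcp [0.4866 0.2506 0.0558] rpy [3.141e+00 2.000e-03 3.200e-02] w 0.436 F [ 0.5 -0.1 -2.1]
shift [0.2 0.6 8.4] turn [0.001  0.0016 0.0022] rows 0.2
joints [-0.12  0.49 -0.54  1.94  0.34  0.8  -0.82]
```

Emit:
arm_command:
  commands:
    - {"x":0,"y":0,"z":2.5,"ax":0,"ay":0,"az":0,"grip":0.3}
    - {"x":0,"y":0,"z":4.5,"ax":0,"ay":0,"az":0,"grip":0.3}
    - {"x":0,"y":0,"z":6,"ax":0,"ay":0,"az":0,"grip":0.3}
    - {"x":0,"y":0,"z":7.5,"ax":0,"ay":0,"az":0,"grip":0.3}
    - {"x":0,"y":0,"z":8.5,"ax":0,"ay":0,"az":0,"grip":0.3}

```text
clock: 14.52
tcp_pos: [0.4875, 0.2512, 0.0488]
orientation: [3.142, -0.001, 0.032]
ft_force: [-1.4, -0.5, 4.1]
width: 0.435
```

Emit:
arm_command:
  commands:
    - {"x":0,"y":0,"z":0.6,"ax":0,"ay":0,"az":0,"grip":0.3}
    - {"x":0,"y":0,"z":1,"ax":0,"ay":0,"az":0,"grip":0.3}

```text
clock: 14.68
tcp_pos: [0.4873, 0.2508, 0.0476]
orientation: [3.141, -0.0, 0.032]
ft_force: [-0.7, -0.6, -1.8]
width: 0.436
```

Emit:
arm_command:
  commands:
    - {"x":0,"y":0,"z":0.6,"ax":0,"ay":0,"az":0,"grip":0.3}
    - {"x":0,"y":0,"z":1,"ax":0,"ay":0,"az":0,"grip":0.3}
    - {"x":0,"y":0,"z":1,"ax":0,"ay":0,"az":0,"grip":0.3}

```text
clock: 14.93
tcp_pos: [0.4873, 0.2508, 0.0474]
orientation: [3.14, -0.0, 0.032]
ft_force: [-1.9, -2.8, 5.0]
width: 0.438
```

Emit:
arm_command:
  commands:
    - {"x":0,"y":0,"z":0.6,"ax":0,"ay":0,"az":0,"grip":0.3}
    - {"x":0,"y":0,"z":1,"ax":0,"ay":0,"az":0,"grip":0.3}
    - {"x":0,"y":0,"z":1,"ax":0,"ay":0,"az":0,"grip":0.3}

```text
clock: 15.18
tcp_pos: [0.4874, 0.2508, 0.0473]
orientation: [3.14, -0.0, 0.032]
ft_force: [-4.3, -3.6, 12.9]
width: 0.438
```

Emit:
arm_command:
  commands:
    - {"x":0,"y":0,"z":-1.2,"ax":0,"ay":0,"az":0,"grip":0.3}
    - {"x":0,"y":0,"z":-1.2,"ax":0,"ay":0,"az":0,"grip":0.5}
    - {"x":0,"y":0,"z":-1.2,"ax":0,"ay":0,"az":0,"grip":0.6}
    - {"x":0,"y":0,"z":-1.2,"ax":0,"ay":0,"az":0,"grip":0.7}
    - {"x":0,"y":0,"z":-4,"ax":0,"ay":0,"az":0,"grip":0.7}

```text
clock: 15.6
tcp_pos: [0.487, 0.2512, 0.0492]
orientation: [3.142, 0.001, 0.032]
ft_force: [0.7, -0.7, 0.5]
width: 0.696
```

Emit:
arm_command:
  commands:
    - {"x":0,"y":0,"z":-15,"ax":0,"ay":0,"az":0,"grip":0.7}
    - {"x":0,"y":0,"z":-40,"ax":0,"ay":0,"az":0,"grip":0.7}
    - {"x":0,"y":0,"z":-70,"ax":0,"ay":0,"az":0,"grip":0.7}
    - {"x":0,"y":0,"z":-95,"ax":0,"ay":0,"az":0,"grip":0.7}
    - {"x":0,"y":0,"z":-112,"ax":0,"ay":0,"az":0,"grip":0.7}

```text
clock: 16.02
tcp_pos: [0.4881, 0.2521, 0.1643]
orientation: [-3.14, -0.003, 0.032]
ft_force: [0.1, -0.4, 0.2]
width: 0.699
```

```bash
python3 - <<'E'
from h import *
from cell import manip
S=manip.get_image('scene')
cv2.imwrite('pics/p5.png',cv2.resize(S['color'][230:390,165:300,::-1],(506,600),interpolation=2))
E
python3 go.py .468 -.2455 .17 -1.492
```

```text
t 16.07 tcp [0.4897 0.2531 0.167 ] rpy [-3.138 -0.008  0.032] w 0.703 F [1.  0.9 1.1]
shift [-37.7 497.6  -5. ] turn [-0.0086 -0.0036  1.5242] rows 12.2
joints [-0.06  0.34 -0.61  1.86  0.23  1.   -0.73]
```

View pics/p5.png

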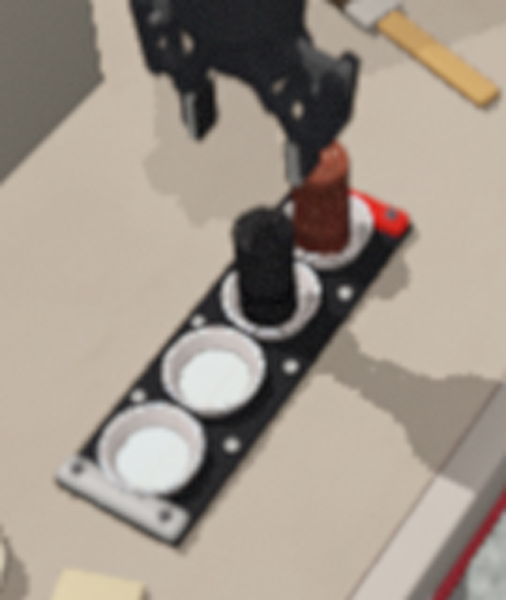

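The black core stands home in the second socket at (264,265). Next core a (cream).

Emit:
arm_command:
  commands:
    - {"x":-1,"y":17,"z":0,"ax":0,"ay":0,"az":0.05,"grip":0.7}
    - {"x":-4,"y":53,"z":-1,"ax":0,"ay":0,"az":0.16,"grip":0.7}
    - {"x":-7,"y":91,"z":-2,"ax":0,"ay":0,"az":0.28,"grip":0.7}
    - {"x":-10,"y":129,"z":-2,"ax":0,"ay":0,"az":0.4,"grip":0.7}
    - {"x":-13,"y":167,"z":-3,"ax":0,"ay":0,"az":0.52,"grip":0.7}

```text
clock: 16.48
tcp_pos: [0.4784, 0.0812, 0.1637]
orientation: [3.14, 0.001, -0.495]
ft_force: [0.3, -0.6, -0.3]
width: 0.7
```

```bash
python3 go.py .468 -.2455 .17 -1.492
```

```text
t 16.48 tcp [0.4784 0.0812 0.1637] rpy [ 3.14e+00  1.00e-03 -4.95e-01] w 0.7 F [ 0.3 -0.6 -0.3]
shift [146.1 292.4  -6.1] turn [1.80e-03 3.00e-04 9.97e-01] rows 8.0
joints [ 0.15  0.21 -0.46  2.    0.11  0.95 -0.86]
```

Emit:
arm_command:
  commands:
    - {"x":17,"y":35,"z":-1,"ax":0,"ay":0,"az":0.12,"grip":0.7}
    - {"x":34,"y":70,"z":-2,"ax":0,"ay":0,"az":0.24,"grip":0.7}
    - {"x":52,"y":105,"z":-2,"ax":0,"ay":0,"az":0.36,"grip":0.7}
    - {"x":70,"y":140,"z":-3,"ax":0,"ay":0,"az":0.48,"grip":0.7}
    - {"x":87,"y":174,"z":-4,"ax":0,"ay":0,"az":0.6,"grip":0.7}

```text
clock: 16.9
tcp_pos: [0.4733, -0.1134, 0.1679]
orientation: [3.14, 0.0, -1.096]
ft_force: [1.4, -0.2, 0.7]
width: 0.7
```

```bash
python3 go.py .468 -.2455 .15 -1.492
```

```text
t 16.9 tcp [ 0.4733 -0.1134  0.1679] rpy [ 3.14   0.    -1.096] w 0.7 F [ 1.4 -0.2  0.7]
shift [115.   65.1  17.9] turn [0.0014 0.     0.396 ] rows 3.2
joints [ 0.37  0.2  -0.25  2.    0.06  0.95 -1.01]
```

Emit:
arm_command:
  commands:
    - {"x":32,"y":18,"z":3,"ax":0,"ay":0,"az":0.11,"grip":0.7}
    - {"x":61,"y":35,"z":8,"ax":0,"ay":0,"az":0.21,"grip":0.7}
    - {"x":87,"y":49,"z":13,"ax":0,"ay":0,"az":0.3,"grip":0.7}
    - {"x":105,"y":59,"z":16,"ax":0,"ay":0,"az":0.36,"grip":0.7}
    - {"x":114,"y":65,"z":18,"ax":0,"ay":0,"az":0.396,"grip":0.7}

```text
clock: 17.32
tcp_pos: [0.4687, -0.2451, 0.1495]
orientation: [3.14, -0.0, -1.491]
ft_force: [0.2, 0.4, -0.6]
width: 0.702
```

Emit:
arm_command:
  commands:
    - {"x":0,"y":0,"z":2,"ax":0,"ay":0,"az":0,"grip":0.7}
    - {"x":0,"y":0,"z":15,"ax":0,"ay":0,"az":0,"grip":0.7}
    - {"x":0,"y":0,"z":27,"ax":0,"ay":0,"az":0,"grip":0.7}
    - {"x":0,"y":0,"z":33,"ax":0,"ay":0,"az":0,"grip":0.7}
    - {"x":0,"y":0,"z":35,"ax":0,"ay":0,"az":0,"grip":0.7}

```text
clock: 17.73
tcp_pos: [0.4698, -0.2394, 0.1144]
orientation: [3.14, 0.002, -1.48]
ft_force: [-0.2, -0.5, 0.6]
width: 0.699
```

Emit:
arm_command:
  commands:
    - {"x":1,"y":0,"z":0,"ax":0,"ay":0,"az":0,"grip":0.7}
    - {"x":1,"y":0,"z":0,"ax":0,"ay":0,"az":0,"grip":0.7}

```text
clock: 17.9
tcp_pos: [0.4709, -0.2423, 0.116]
orientation: [-3.141, -0.0, -1.483]
ft_force: [-0.8, -0.1, 0.4]
width: 0.7
```

```bash
python3 go.py .468 -.2455 .05 -1.492
```

```text
t 17.9 tcp [ 0.4709 -0.2423  0.116 ] rpy [-3.141 -0.    -1.483] w 0.7 F [-0.8 -0.1  0.4]
shift [ 2.9  3.2 66. ] turn [-0.0008 -0.0002  0.0094] rows 1.6
joints [ 0.49  0.33 -0.11  1.96  0.05  0.86 -1.13]
```

Emit:
arm_command:
  commands:
    - {"x":2.9,"y":2.7,"z":12,"ax":0,"ay":0,"az":0.009,"grip":0.7}
    - {"x":2.9,"y":2.7,"z":30,"ax":0,"ay":0,"az":0.009,"grip":0.7}
    - {"x":2.9,"y":2.7,"z":48,"ax":0,"ay":0,"az":0.009,"grip":0.7}
    - {"x":2.9,"y":2.7,"z":60,"ax":0,"ay":0,"az":0.009,"grip":0.7}
    - {"x":2.9,"y":2.7,"z":66,"ax":0,"ay":0,"az":0.009,"grip":0.7}

```text
clock: 18.32
tcp_pos: [0.4675, -0.2456, 0.0488]
orientation: [3.141, 0.001, -1.493]
ft_force: [0.5, 0.7, -0.3]
width: 0.7
```

Emit:
arm_command:
  commands:
    - {"x":0,"y":0,"z":0,"ax":0,"ay":0,"az":0,"grip":0.7}
    - {"x":0,"y":0,"z":0,"ax":0,"ay":0,"az":0,"grip":0.55}
    - {"x":0,"y":0,"z":0,"ax":0,"ay":0,"az":0,"grip":0.45}
    - {"x":0,"y":0,"z":0,"ax":0,"ay":0,"az":0,"grip":0.35}
    - {"x":0,"y":0,"z":0,"ax":0,"ay":0,"az":0,"grip":0.3}

```text
clock: 18.73
tcp_pos: [0.469, -0.2467, 0.0509]
orientation: [-3.139, -0.002, -1.493]
ft_force: [0.3, 0.6, 4.9]
width: 0.434
```

Emit:
arm_command:
  commands:
    - {"x":0,"y":0,"z":0,"ax":0,"ay":0,"az":0,"grip":0.3}
    - {"x":0,"y":0,"z":0,"ax":0,"ay":0,"az":0,"grip":0.3}

```text
clock: 18.9
tcp_pos: [0.469, -0.2466, 0.0509]
orientation: [-3.139, -0.002, -1.493]
ft_force: [0.4, -0.7, 6.8]
width: 0.434
```

Emit:
arm_command:
  commands:
    - {"x":0,"y":0,"z":-6,"ax":0,"ay":0,"az":0,"grip":0.3}
    - {"x":0,"y":0,"z":-25,"ax":0,"ay":0,"az":0,"grip":0.3}
    - {"x":0,"y":0,"z":-55,"ax":0,"ay":0,"az":0,"grip":0.3}
    - {"x":0,"y":0,"z":-90,"ax":0,"ay":0,"az":0,"grip":0.3}
    - {"x":0,"y":0,"z":-115,"ax":0,"ay":0,"az":0,"grip":0.3}

```text
clock: 19.32
tcp_pos: [0.4679, -0.2457, 0.1668]
orientation: [-3.141, -0.0, -1.493]
ft_force: [0.9, 0.7, -1.6]
width: 0.434
```

```bash
python3 go.py .4846 .3138 .17 .034
```

```text
t 19.32 tcp [ 0.4679 -0.2457  0.1668] rpy [-3.141 -0.    -1.493] w 0.434 F [ 0.9  0.7 -1.6]
shift [-556.5  -60.3   -3.3] turn [-5.0000e-04 -8.0000e-04 -1.5267e+00] rows 13.4
joints [ 0.49  0.26 -0.11  1.91  0.03  0.97 -1.12]
```

Emit:
arm_command:
  commands:
    - {"x":-14,"y":-2,"z":0,"ax":0,"ay":0,"az":-0.04,"grip":0.3}
    - {"x":-44,"y":-5,"z":-1,"ax":0,"ay":0,"az":-0.125,"grip":0.3}
    - {"x":-80,"y":-9,"z":-1,"ax":0,"ay":0,"az":-0.225,"grip":0.3}
    - {"x":-116,"y":-13,"z":-2,"ax":0,"ay":0,"az":-0.325,"grip":0.3}
    - {"x":-152,"y":-17,"z":-2,"ax":0,"ay":0,"az":-0.425,"grip":0.3}

```text
clock: 19.73
tcp_pos: [0.4716, -0.0909, 0.1658]
orientation: [3.14, 0.001, -1.062]
ft_force: [0.4, 0.8, -1.8]
width: 0.433
```

```bash
python3 go.py .4846 .3138 .17 .034
```

```text
t 19.73 tcp [ 0.4716 -0.0909  0.1658] rpy [ 3.140e+00  1.000e-03 -1.062e+00] w 0.433 F [ 0.4  0.8 -1.8]
shift [-347.2 -208.3   -4. ] turn [ 6.0000e-04  1.8000e-03 -1.0964e+00] rows 9.7
joints [ 0.34  0.19 -0.27  2.01  0.06  0.95 -1.02]
```

Emit:
arm_command:
  commands:
    - {"x":-32,"y":-19,"z":0,"ax":0,"ay":0,"az":-0.1,"grip":0.3}
    - {"x":-64,"y":-38,"z":-1,"ax":0,"ay":0,"az":-0.2,"grip":0.3}
    - {"x":-96,"y":-57,"z":-1,"ax":0,"ay":0,"az":-0.3,"grip":0.3}
    - {"x":-128,"y":-76,"z":-2,"ax":0,"ay":0,"az":-0.4,"grip":0.3}
    - {"x":-160,"y":-96,"z":-2,"ax":0,"ay":0,"az":-0.5,"grip":0.3}

```text
clock: 20.15
tcp_pos: [0.4782, 0.0952, 0.1678]
orientation: [3.14, 0.001, -0.562]
ft_force: [0.4, -1.6, -1.0]
width: 0.432
```

```bash
python3 go.py .4846 .3138 .17 .034
```

```text
t 20.15 tcp [0.4782 0.0952 0.1678] rpy [ 3.14e+00  1.00e-03 -5.62e-01] w 0.432 F [ 0.4 -1.6 -1. ]
shift [-111.  -188.4   -2.4] turn [ 0.0013  0.0018 -0.5959] rows 5.2
joints [ 0.12  0.21 -0.46  1.99  0.11  0.96 -0.96]
```

Emit:
arm_command:
  commands:
    - {"x":-18,"y":-31,"z":0,"ax":0,"ay":0,"az":-0.1,"grip":0.3}
    - {"x":-36,"y":-62,"z":0,"ax":0,"ay":0,"az":-0.2,"grip":0.3}
    - {"x":-54,"y":-92,"z":-1,"ax":0,"ay":0,"az":-0.295,"grip":0.3}
    - {"x":-71,"y":-120,"z":-1,"ax":0,"ay":0,"az":-0.385,"grip":0.3}
    - {"x":-86,"y":-145,"z":-1,"ax":0,"ay":0,"az":-0.465,"grip":0.3}

```text
clock: 20.57
tcp_pos: [0.4836, 0.2644, 0.1687]
orientation: [3.141, 0.002, -0.096]
ft_force: [0.4, 0.3, -0.9]
width: 0.432
```

```bash
python3 go.py .4846 .3138 .17 .034
```

```text
t 20.57 tcp [0.4836 0.2644 0.1687] rpy [ 3.141e+00  2.000e-03 -9.600e-02] w 0.432 F [ 0.4  0.3 -0.9]
shift [ -3.7 -49.3  -1.3] turn [ 0.0002  0.0021 -0.1297] rows 1.2
joints [-0.09  0.34 -0.6   1.85  0.22  1.02 -0.87]
```

Emit:
arm_command:
  commands:
    - {"x":-2,"y":-20,"z":0,"ax":0,"ay":0,"az":-0.055,"grip":0.3}
    - {"x":-4,"y":-36,"z":0,"ax":0,"ay":0,"az":-0.1,"grip":0.3}
    - {"x":-5,"y":-47,"z":0,"ax":0,"ay":0,"az":-0.13,"grip":0.3}
    - {"x":-6,"y":-53,"z":5,"ax":0,"ay":0,"az":-0.14,"grip":0.3}
    - {"x":-6,"y":-54,"z":20,"ax":0,"ay":0,"az":-0.14,"grip":0.3}

```text
clock: 20.98
tcp_pos: [0.4859, 0.3179, 0.1507]
orientation: [-3.14, -0.003, 0.038]
ft_force: [0.1, 1.4, -1.8]
width: 0.431
```

Emit:
arm_command:
  commands:
    - {"x":0,"y":0,"z":20,"ax":0,"ay":0,"az":0,"grip":0.3}
    - {"x":0,"y":0,"z":40,"ax":0,"ay":0,"az":0,"grip":0.3}
    - {"x":0,"y":0,"z":52,"ax":0,"ay":0,"az":0,"grip":0.3}
    - {"x":0,"y":0,"z":57,"ax":0,"ay":0,"az":0,"grip":0.3}
    - {"x":0,"y":0,"z":57,"ax":0,"ay":0,"az":0,"grip":0.3}

```text
clock: 21.4
tcp_pos: [0.4845, 0.3147, 0.0911]
orientation: [3.139, 0.002, 0.036]
ft_force: [-0.2, 0.6, -1.4]
width: 0.437
```

```bash
python3 go.py .4846 .3140 .0469 .034
```

```text
t 21.4 tcp [0.4845 0.3147 0.0911] rpy [3.139e+00 2.000e-03 3.600e-02] w 0.437 F [-0.2  0.6 -1.4]
shift [ 0.2  0.6 44.2] turn [0.0021 0.0025 0.0021] rows 1.1
joints [-0.19  0.49 -0.59  1.85  0.34  0.91 -0.9 ]
```

Emit:
arm_command:
  commands:
    - {"x":0,"y":0,"z":8,"ax":0,"ay":0,"az":0,"grip":0.3}
    - {"x":0,"y":0,"z":18,"ax":0,"ay":0,"az":0,"grip":0.3}
    - {"x":0,"y":0,"z":28,"ax":0,"ay":0,"az":0,"grip":0.3}
    - {"x":0,"y":0,"z":33,"ax":0,"ay":0,"az":0,"grip":0.3}
    - {"x":0,"y":0,"z":36,"ax":0,"ay":0,"az":0,"grip":0.3}

```text
clock: 21.82
tcp_pos: [0.4845, 0.3157, 0.0554]
orientation: [3.141, 0.001, 0.037]
ft_force: [0.7, -0.4, -2.3]
width: 0.434
```

```bash
python3 go.py .4846 .3140 .0469 .034
```

```text
t 21.82 tcp [0.4845 0.3157 0.0554] rpy [3.141e+00 1.000e-03 3.700e-02] w 0.434 F [ 0.7 -0.4 -2.3]
shift [0.  1.7 8.5] turn [0.001  0.0014 0.0031] rows 0.2
joints [-0.21  0.54 -0.57  1.87  0.38  0.84 -0.93]
```

Emit:
arm_command:
  commands:
    - {"x":0,"y":1.2,"z":2.5,"ax":0,"ay":0,"az":0,"grip":0.3}
    - {"x":0,"y":1.2,"z":4.5,"ax":0,"ay":0,"az":0,"grip":0.3}
    - {"x":0,"y":1.2,"z":6,"ax":0,"ay":0,"az":0,"grip":0.3}
    - {"x":0,"y":1.2,"z":7.5,"ax":0,"ay":0,"az":0,"grip":0.3}
    - {"x":0,"y":1.2,"z":8.5,"ax":0,"ay":0,"az":0,"grip":0.3}

```text
clock: 22.23
tcp_pos: [0.4854, 0.3151, 0.0483]
orientation: [-3.142, -0.001, 0.037]
ft_force: [-0.4, -1.0, -1.1]
width: 0.436
```

Emit:
arm_command:
  commands:
    - {"x":0,"y":0,"z":0.6,"ax":0,"ay":0,"az":0,"grip":0.3}
    - {"x":0,"y":0,"z":1,"ax":0,"ay":0,"az":0,"grip":0.3}
    - {"x":0,"y":0,"z":1,"ax":0,"ay":0,"az":0,"grip":0.3}

```text
clock: 22.48
tcp_pos: [0.4851, 0.3148, 0.047]
orientation: [3.141, -0.0, 0.037]
ft_force: [1.9, 0.0, -1.9]
width: 0.434
```

Emit:
arm_command:
  commands:
    - {"x":0,"y":0,"z":0.6,"ax":0,"ay":0,"az":0,"grip":0.3}
    - {"x":0,"y":0,"z":1,"ax":0,"ay":0,"az":0,"grip":0.3}
    - {"x":0,"y":0,"z":1,"ax":0,"ay":0,"az":0,"grip":0.3}

```text
clock: 22.73
tcp_pos: [0.4852, 0.3149, 0.047]
orientation: [3.141, -0.0, 0.037]
ft_force: [-2.0, -2.3, 5.3]
width: 0.435
```

Emit:
arm_command:
  commands:
    - {"x":0,"y":0,"z":0.6,"ax":0,"ay":0,"az":0,"grip":0.3}
    - {"x":0,"y":0,"z":1,"ax":0,"ay":0,"az":0,"grip":0.3}
    - {"x":0,"y":0,"z":1,"ax":0,"ay":0,"az":0,"grip":0.3}

```text
clock: 22.98
tcp_pos: [0.4852, 0.3149, 0.0469]
orientation: [3.14, -0.0, 0.037]
ft_force: [-3.2, -3.6, 12.3]
width: 0.435
```

Emit:
arm_command:
  commands:
    - {"x":0,"y":0,"z":-1.2,"ax":0,"ay":0,"az":0,"grip":0.3}
    - {"x":0,"y":0,"z":-1.2,"ax":0,"ay":0,"az":0,"grip":0.5}
    - {"x":0,"y":0,"z":-1.2,"ax":0,"ay":0,"az":0,"grip":0.6}
    - {"x":0,"y":0,"z":-1.2,"ax":0,"ay":0,"az":0,"grip":0.7}
    - {"x":0,"y":0,"z":-4,"ax":0,"ay":0,"az":0,"grip":0.7}

```text
clock: 23.4
tcp_pos: [0.4848, 0.315, 0.0486]
orientation: [3.141, 0.001, 0.037]
ft_force: [0.1, 0.4, 0.9]
width: 0.699
```

Emit:
arm_command:
  commands:
    - {"x":0,"y":0,"z":-15,"ax":0,"ay":0,"az":0,"grip":0.7}
    - {"x":0,"y":0,"z":-40,"ax":0,"ay":0,"az":0,"grip":0.7}
    - {"x":0,"y":0,"z":-70,"ax":0,"ay":0,"az":0,"grip":0.7}
    - {"x":0,"y":0,"z":-95,"ax":0,"ay":0,"az":0,"grip":0.7}
    - {"x":0,"y":0,"z":-114,"ax":0,"ay":0,"az":0,"grip":0.7}

```text
clock: 23.82
tcp_pos: [0.4857, 0.3159, 0.1656]
orientation: [-3.14, -0.002, 0.037]
ft_force: [0.6, -0.9, -0.3]
width: 0.702
```

```bash
python3 - <<'E'
from h import *
from cell import manip
S=manip.get_image('scene')
cv2.imwrite('pics/p6.png',cv2.resize(S['color'][140:390,165:400,::-1],(564,600),interpolation=2))
E
python3 go.py .4035 -.252 .17 -1.492
```

```text
t 23.87 tcp [0.4874 0.3173 0.1689] rpy [-3.137 -0.008  0.037] w 0.706 F [0.6 0.6 2.3]
shift [-105.   565.8   -4.3] turn [-0.0093 -0.0027  1.5292] rows 13.8
joints [-0.15  0.4  -0.63  1.78  0.27  1.04 -0.85]
```

View pics/p6.png

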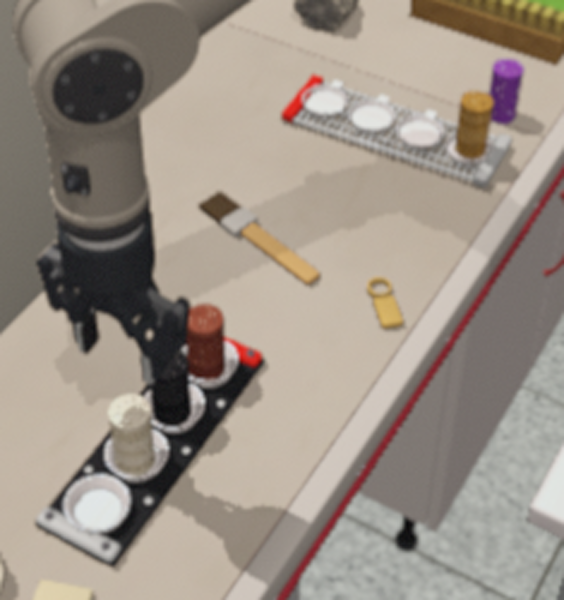

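Cream is in socket 3 at (130,430), and only ochre is left on the rack at (475,125). Last one: d.

Emit:
arm_command:
  commands:
    - {"x":-1,"y":17,"z":0,"ax":0,"ay":0,"az":0.04,"grip":0.7}
    - {"x":-3,"y":54,"z":-1,"ax":0,"ay":0,"az":0.14,"grip":0.7}
    - {"x":-5,"y":93,"z":-2,"ax":0,"ay":0,"az":0.25,"grip":0.7}
    - {"x":-8,"y":132,"z":-2,"ax":0,"ay":0,"az":0.36,"grip":0.7}
    - {"x":-11,"y":171,"z":-3,"ax":0,"ay":0,"az":0.47,"grip":0.7}

```text
clock: 24.28
tcp_pos: [0.4794, 0.141, 0.1652]
orientation: [3.14, 0.001, -0.439]
ft_force: [0.7, 0.2, 0.1]
width: 0.7
```

```bash
python3 go.py .4035 -.252 .17 -1.492
```

```text
t 24.28 tcp [0.4794 0.141  0.1652] rpy [ 3.14e+00  1.00e-03 -4.39e-01] w 0.7 F [0.7 0.2 0.1]
shift [ 98.4 388.   -4.4] turn [1.8000e-03 1.0000e-04 1.0527e+00] rows 9.6
joints [ 0.07  0.24 -0.51  1.97  0.14  0.97 -0.95]
```

Emit:
arm_command:
  commands:
    - {"x":11,"y":36,"z":0,"ax":0,"ay":0,"az":0.1,"grip":0.7}
    - {"x":22,"y":72,"z":-1,"ax":0,"ay":0,"az":0.2,"grip":0.7}
    - {"x":33,"y":109,"z":-1,"ax":0,"ay":0,"az":0.31,"grip":0.7}
    - {"x":43,"y":146,"z":-2,"ax":0,"ay":0,"az":0.42,"grip":0.7}
    - {"x":52,"y":183,"z":-2,"ax":0,"ay":0,"az":0.53,"grip":0.7}

```text
clock: 24.7
tcp_pos: [0.4496, -0.0467, 0.1677]
orientation: [3.141, 0.0, -0.97]
ft_force: [-0.3, -0.2, -1.0]
width: 0.698
```

```bash
python3 go.py .4035 -.252 .16 -1.492
```

```text
t 24.7 tcp [ 0.4496 -0.0467  0.1677] rpy [ 3.141  0.    -0.97 ] w 0.698 F [-0.3 -0.2 -1. ]
shift [143.3 154.    7.8] turn [ 6.00e-04 -2.00e-04  5.22e-01] rows 5.0
joints [ 0.31  0.14 -0.32  2.07  0.05  0.94 -1.01]
```

Emit:
arm_command:
  commands:
    - {"x":25,"y":27,"z":1,"ax":0,"ay":0,"az":0.09,"grip":0.7}
    - {"x":50,"y":54,"z":2,"ax":0,"ay":0,"az":0.18,"grip":0.7}
    - {"x":73,"y":78,"z":3,"ax":0,"ay":0,"az":0.265,"grip":0.7}
    - {"x":94,"y":101,"z":4,"ax":0,"ay":0,"az":0.34,"grip":0.7}
    - {"x":111,"y":119,"z":5,"ax":0,"ay":0,"az":0.405,"grip":0.7}

```text
clock: 25.12
tcp_pos: [0.4143, -0.2063, 0.1624]
orientation: [3.14, -0.0, -1.376]
ft_force: [0.7, -0.5, 0.6]
width: 0.698
```

```bash
python3 go.py .4035 -.252 .14 -1.492
```

```text
t 25.12 tcp [ 0.4143 -0.2063  0.1624] rpy [ 3.14  -0.    -1.376] w 0.698 F [ 0.7 -0.5  0.6]
shift [42.7 19.5 22.5] turn [ 0.0015 -0.0003  0.1164] rows 1.2
joints [ 0.5   0.16 -0.14  2.06  0.03  0.93 -1.04]
```

Emit:
arm_command:
  commands:
    - {"x":18,"y":8,"z":4,"ax":0,"ay":0,"az":0.05,"grip":0.7}
    - {"x":32,"y":15,"z":12,"ax":0,"ay":0,"az":0.09,"grip":0.7}
    - {"x":40,"y":18,"z":20,"ax":0,"ay":0,"az":0.11,"grip":0.7}
    - {"x":44,"y":20,"z":30,"ax":0,"ay":0,"az":0.118,"grip":0.7}
    - {"x":44,"y":20,"z":40,"ax":0,"ay":0,"az":0.118,"grip":0.7}

```text
clock: 25.53
tcp_pos: [0.4056, -0.2503, 0.1217]
orientation: [3.141, 0.001, -1.486]
ft_force: [0.0, 0.3, -0.2]
width: 0.7
```

Emit:
arm_command:
  commands:
    - {"x":0,"y":0,"z":4,"ax":0,"ay":0,"az":0,"grip":0.7}
    - {"x":0,"y":0,"z":6,"ax":0,"ay":0,"az":0,"grip":0.7}
    - {"x":0,"y":0,"z":6,"ax":0,"ay":0,"az":0,"grip":0.7}

```text
clock: 25.78
tcp_pos: [0.406, -0.249, 0.1164]
orientation: [3.141, 0.001, -1.483]
ft_force: [-0.4, -0.1, 0.3]
width: 0.699
```

```bash
python3 go.py .4035 -.252 .05 -1.492
```

```text
t 25.78 tcp [ 0.406  -0.249   0.1164] rpy [ 3.141e+00  1.000e-03 -1.483e+00] w 0.699 F [-0.4 -0.1  0.3]
shift [ 2.8  2.7 66.4] turn [0.001  0.0011 0.0085] rows 1.6
joints [ 0.55  0.24 -0.1   2.07  0.03  0.83 -1.05]
```

Emit:
arm_command:
  commands:
    - {"x":2.8,"y":2.5,"z":12,"ax":0,"ay":0,"az":0.009,"grip":0.7}
    - {"x":2.8,"y":2.5,"z":30,"ax":0,"ay":0,"az":0.009,"grip":0.7}
    - {"x":2.8,"y":2.5,"z":48,"ax":0,"ay":0,"az":0.009,"grip":0.7}
    - {"x":2.8,"y":2.5,"z":60,"ax":0,"ay":0,"az":0.009,"grip":0.7}
    - {"x":2.8,"y":2.5,"z":66,"ax":0,"ay":0,"az":0.009,"grip":0.7}

```text
clock: 26.2
tcp_pos: [0.4034, -0.2525, 0.0501]
orientation: [3.141, 0.001, -1.493]
ft_force: [-0.6, -0.5, 0.1]
width: 0.701
```

Emit:
arm_command:
  commands:
    - {"x":0,"y":0,"z":0,"ax":0,"ay":0,"az":0,"grip":0.7}
    - {"x":0,"y":0,"z":0,"ax":0,"ay":0,"az":0,"grip":0.55}
    - {"x":0,"y":0,"z":0,"ax":0,"ay":0,"az":0,"grip":0.45}
    - {"x":0,"y":0,"z":0,"ax":0,"ay":0,"az":0,"grip":0.35}
    - {"x":0,"y":0,"z":0,"ax":0,"ay":0,"az":0,"grip":0.3}

```text
clock: 26.62
tcp_pos: [0.4047, -0.254, 0.0523]
orientation: [-3.139, -0.002, -1.495]
ft_force: [0.5, -0.4, 4.5]
width: 0.433
```

Emit:
arm_command:
  commands:
    - {"x":0,"y":0,"z":0,"ax":0,"ay":0,"az":0,"grip":0.3}
    - {"x":0,"y":0,"z":0,"ax":0,"ay":0,"az":0,"grip":0.3}

```text
clock: 26.78
tcp_pos: [0.4047, -0.254, 0.0523]
orientation: [-3.139, -0.001, -1.495]
ft_force: [0.2, 0.3, 6.1]
width: 0.436
```

Emit:
arm_command:
  commands:
    - {"x":0,"y":0,"z":-6,"ax":0,"ay":0,"az":0,"grip":0.3}
    - {"x":0,"y":0,"z":-25,"ax":0,"ay":0,"az":0,"grip":0.3}
    - {"x":0,"y":0,"z":-55,"ax":0,"ay":0,"az":0,"grip":0.3}
    - {"x":0,"y":0,"z":-90,"ax":0,"ay":0,"az":0,"grip":0.3}
    - {"x":0,"y":0,"z":-115,"ax":0,"ay":0,"az":0,"grip":0.3}

```text
clock: 27.2
tcp_pos: [0.4036, -0.2534, 0.1683]
orientation: [-3.141, -0.001, -1.495]
ft_force: [0.5, -0.9, -1.2]
width: 0.433
```

```bash
python3 go.py .4825 .3777 .17 .034;python3 go.py .46 0 .17 -.8
```

```text
t 27.2 tcp [ 0.4036 -0.2534  0.1683] rpy [-3.141e+00 -1.000e-03 -1.495e+00] w 0.433 F [ 0.5 -0.9 -1.2]
shift [-623.3 -126.5   -1.9] turn [-3.0000e-04 -1.2000e-03 -1.5289e+00] rows 15.3
joints [ 0.56  0.17 -0.09  2.03  0.02  0.94 -1.04]
t 27.2 tcp [ 0.4036 -0.2534  0.1683] rpy [-3.141e+00 -1.000e-03 -1.495e+00] w 0.433 F [ 0.5 -0.9 -1.2]
shift [-248.4  -75.4   -1.7] turn [-0.0007 -0.0009 -0.6949] rows 6.2
joints [ 0.56  0.17 -0.09  2.03  0.02  0.94 -1.04]
```

Emit:
arm_command:
  commands:
    - {"x":-14,"y":-4,"z":0,"ax":0,"ay":0,"az":-0.035,"grip":0.3}
    - {"x":-44,"y":-13,"z":0,"ax":0,"ay":0,"az":-0.115,"grip":0.3}
    - {"x":-78,"y":-24,"z":-1,"ax":0,"ay":0,"az":-0.21,"grip":0.3}
    - {"x":-112,"y":-34,"z":-1,"ax":0,"ay":0,"az":-0.305,"grip":0.3}
    - {"x":-146,"y":-44,"z":-1,"ax":0,"ay":0,"az":-0.4,"grip":0.3}

```text
clock: 27.62
tcp_pos: [0.4354, -0.1024, 0.1664]
orientation: [3.14, 0.001, -1.09]
ft_force: [0.8, -0.0, -1.9]
width: 0.436
```

```bash
python3 go.py .4825 .3777 .17 .034
```

```text
t 27.62 tcp [ 0.4354 -0.1024  0.1664] rpy [ 3.14e+00  1.00e-03 -1.09e+00] w 0.436 F [ 0.8 -0.  -1.9]
shift [-403.9 -263.8   -3.6] turn [ 6.0000e-04  1.6000e-03 -1.1239e+00] rows 11.6
joints [ 0.38  0.13 -0.26  2.08  0.04  0.94 -1.  ]
```

Emit:
arm_command:
  commands:
    - {"x":-31,"y":-20,"z":0,"ax":0,"ay":0,"az":-0.09,"grip":0.3}
    - {"x":-62,"y":-40,"z":-1,"ax":0,"ay":0,"az":-0.18,"grip":0.3}
    - {"x":-93,"y":-60,"z":-1,"ax":0,"ay":0,"az":-0.27,"grip":0.3}
    - {"x":-124,"y":-80,"z":-2,"ax":0,"ay":0,"az":-0.36,"grip":0.3}
    - {"x":-155,"y":-101,"z":-2,"ax":0,"ay":0,"az":-0.45,"grip":0.3}

```text
clock: 28.03
tcp_pos: [0.4536, 0.0814, 0.1684]
orientation: [3.14, 0.001, -0.64]
ft_force: [0.6, -0.7, -2.6]
width: 0.438
```

```bash
python3 go.py .4825 .3777 .17 .034
```

```text
t 28.03 tcp [0.4536 0.0814 0.1684] rpy [ 3.14e+00  1.00e-03 -6.40e-01] w 0.438 F [ 0.6 -0.7 -2.6]
shift [-153.7 -255.    -1.9] turn [ 0.0013  0.0016 -0.6736] rows 7.1
joints [ 0.15  0.16 -0.46  2.05  0.09  0.95 -1.  ]
```

Emit:
arm_command:
  commands:
    - {"x":-19,"y":-32,"z":0,"ax":0,"ay":0,"az":-0.085,"grip":0.3}
    - {"x":-38,"y":-64,"z":0,"ax":0,"ay":0,"az":-0.17,"grip":0.3}
    - {"x":-57,"y":-95,"z":-1,"ax":0,"ay":0,"az":-0.255,"grip":0.3}
    - {"x":-76,"y":-126,"z":-1,"ax":0,"ay":0,"az":-0.34,"grip":0.3}
    - {"x":-95,"y":-157,"z":-1,"ax":0,"ay":0,"az":-0.42,"grip":0.3}

```text
clock: 28.45
tcp_pos: [0.4723, 0.2636, 0.1691]
orientation: [3.14, 0.002, -0.22]
ft_force: [1.6, 0.3, -1.6]
width: 0.432
```

```bash
python3 go.py .4825 .3777 .17 .034
```

```text
t 28.45 tcp [0.4723 0.2636 0.1691] rpy [ 3.14e+00  2.00e-03 -2.20e-01] w 0.432 F [ 1.6  0.3 -1.6]
shift [ -14.9 -113.6   -1. ] turn [ 0.0014  0.0017 -0.2537] rows 2.7
joints [-0.09  0.33 -0.6   1.87  0.22  1.01 -1.  ]
```

Emit:
arm_command:
  commands:
    - {"x":-4,"y":-33,"z":0,"ax":0,"ay":0,"az":-0.075,"grip":0.3}
    - {"x":-8,"y":-62,"z":0,"ax":0,"ay":0,"az":-0.14,"grip":0.3}
    - {"x":-12,"y":-87,"z":0,"ax":0,"ay":0,"az":-0.2,"grip":0.3}
    - {"x":-15,"y":-106,"z":0,"ax":0,"ay":0,"az":-0.24,"grip":0.3}
    - {"x":-16,"y":-116,"z":2,"ax":0,"ay":0,"az":-0.26,"grip":0.3}

```text
clock: 28.87
tcp_pos: [0.4819, 0.3821, 0.1673]
orientation: [-3.14, 0.002, 0.041]
ft_force: [-0.4, 1.0, -1.4]
width: 0.431
```

Emit:
arm_command:
  commands:
    - {"x":0,"y":-1.5,"z":10,"ax":0,"ay":0,"az":0,"grip":0.3}
    - {"x":0,"y":-1.5,"z":30,"ax":0,"ay":0,"az":0,"grip":0.3}
    - {"x":0,"y":-1.5,"z":52,"ax":0,"ay":0,"az":0,"grip":0.3}
    - {"x":0,"y":-1.5,"z":68,"ax":0,"ay":0,"az":0,"grip":0.3}
    - {"x":0,"y":-1.5,"z":74,"ax":0,"ay":0,"az":0,"grip":0.3}

```text
clock: 29.28
tcp_pos: [0.4823, 0.3761, 0.0899]
orientation: [3.135, 0.005, 0.033]
ft_force: [-0.5, -0.5, -2.4]
width: 0.433
```

```bash
python3 go.py .4825 .3780 .0483 .034
```

```text
t 29.28 tcp [0.4823 0.3761 0.0899] rpy [3.135 0.005 0.033] w 0.433 F [-0.5 -0.5 -2.4]
shift [ 0.5 -2.2 41.6] turn [ 0.0062  0.0053 -0.001 ] rows 1.0
joints [-0.27  0.55 -0.61  1.76  0.38  0.96 -1.01]
```

Emit:
arm_command:
  commands:
    - {"x":0,"y":-0.5,"z":1,"ax":0,"ay":0,"az":0,"grip":0.3}
    - {"x":0,"y":-0.5,"z":8,"ax":0,"ay":0,"az":0,"grip":0.3}
    - {"x":0,"y":-0.5,"z":20,"ax":0,"ay":0,"az":0,"grip":0.3}
    - {"x":0,"y":-0.5,"z":30,"ax":0,"ay":0,"az":0,"grip":0.3}
    - {"x":0,"y":-0.5,"z":34,"ax":0,"ay":0,"az":0,"grip":0.3}

```text
clock: 29.7
tcp_pos: [0.4833, 0.3798, 0.0584]
orientation: [3.14, 0.002, 0.035]
ft_force: [-0.3, -1.5, -2.7]
width: 0.436
```

```bash
python3 go.py .4825 .3780 .0483 .034
```

```text
t 29.7 tcp [0.4833 0.3798 0.0584] rpy [3.14e+00 2.00e-03 3.50e-02] w 0.436 F [-0.3 -1.5 -2.7]
shift [-0.9  1.8 10.1] turn [0.0017 0.0016 0.0008] rows 0.2
joints [-0.29  0.6  -0.6   1.78  0.41  0.9  -1.04]
```

Emit:
arm_command:
  commands:
    - {"x":-1,"y":1.7,"z":3,"ax":0,"ay":0,"az":0,"grip":0.3}
    - {"x":-1,"y":1.7,"z":5.5,"ax":0,"ay":0,"az":0,"grip":0.3}
    - {"x":-1,"y":1.7,"z":7.5,"ax":0,"ay":0,"az":0,"grip":0.3}
    - {"x":-1,"y":1.7,"z":9,"ax":0,"ay":0,"az":0,"grip":0.3}
    - {"x":-1,"y":1.7,"z":10,"ax":0,"ay":0,"az":0,"grip":0.3}

```text
clock: 30.12
tcp_pos: [0.4831, 0.3792, 0.0502]
orientation: [-3.141, -0.0, 0.035]
ft_force: [0.6, 1.0, -2.0]
width: 0.435
```

Emit:
arm_command:
  commands:
    - {"x":0,"y":0,"z":0.6,"ax":0,"ay":0,"az":0,"grip":0.3}
    - {"x":0,"y":0,"z":1,"ax":0,"ay":0,"az":0,"grip":0.3}
    - {"x":0,"y":0,"z":1,"ax":0,"ay":0,"az":0,"grip":0.3}

```text
clock: 30.37
tcp_pos: [0.483, 0.3791, 0.0491]
orientation: [3.142, -0.0, 0.035]
ft_force: [0.4, 0.1, -1.5]
width: 0.432
```

Emit:
arm_command:
  commands:
    - {"x":0,"y":0,"z":0.6,"ax":0,"ay":0,"az":0,"grip":0.3}
    - {"x":0,"y":0,"z":1,"ax":0,"ay":0,"az":0,"grip":0.3}
    - {"x":0,"y":0,"z":1,"ax":0,"ay":0,"az":0,"grip":0.3}

```text
clock: 30.62
tcp_pos: [0.4831, 0.3791, 0.0483]
orientation: [3.142, -0.0, 0.035]
ft_force: [0.2, -0.9, -0.5]
width: 0.433
```

Emit:
arm_command:
  commands:
    - {"x":0,"y":0,"z":0.6,"ax":0,"ay":0,"az":0,"grip":0.3}
    - {"x":0,"y":0,"z":1.2,"ax":0,"ay":0,"az":0,"grip":0.3}
    - {"x":0,"y":0,"z":1.2,"ax":0,"ay":0,"az":0,"grip":0.3}

```text
clock: 30.87
tcp_pos: [0.4831, 0.3791, 0.0483]
orientation: [3.141, -0.001, 0.035]
ft_force: [-2.3, -2.2, 8.1]
width: 0.433
```

Emit:
arm_command:
  commands:
    - {"x":0,"y":0,"z":-1,"ax":0,"ay":0,"az":0,"grip":0.3}
    - {"x":0,"y":0,"z":-1,"ax":0,"ay":0,"az":0,"grip":0.5}
    - {"x":0,"y":0,"z":-1,"ax":0,"ay":0,"az":0,"grip":0.6}
    - {"x":0,"y":0,"z":-1,"ax":0,"ay":0,"az":0,"grip":0.7}
    - {"x":0,"y":0,"z":-4,"ax":0,"ay":0,"az":0,"grip":0.7}

```text
clock: 31.28
tcp_pos: [0.4826, 0.3787, 0.0503]
orientation: [3.141, 0.001, 0.035]
ft_force: [-1.3, 0.1, 0.5]
width: 0.7
```

Emit:
arm_command:
  commands:
    - {"x":0,"y":0,"z":-15,"ax":0,"ay":0,"az":0,"grip":0.7}
    - {"x":0,"y":0,"z":-40,"ax":0,"ay":0,"az":0,"grip":0.7}
    - {"x":0,"y":0,"z":-70,"ax":0,"ay":0,"az":0,"grip":0.7}
    - {"x":0,"y":0,"z":-95,"ax":0,"ay":0,"az":0,"grip":0.7}
    - {"x":0,"y":0,"z":-114,"ax":0,"ay":0,"az":0,"grip":0.7}

```text
clock: 31.7
tcp_pos: [0.4836, 0.3802, 0.1687]
orientation: [-3.139, -0.003, 0.035]
ft_force: [1.1, 0.4, -0.0]
width: 0.697
```

```bash
python3 go.py .48 .08 .18 -.5
```

```text
t 31.7 tcp [0.4836 0.3802 0.1687] rpy [-3.139e+00 -3.000e-03  3.500e-02] w 0.697 F [ 1.1  0.4 -0. ]
shift [-14.2 299.8 -12.1] turn [-0.0032 -0.0024  0.5354] rows 7.2
joints [-0.24  0.47 -0.66  1.7   0.32  1.08 -0.96]
```

Retreat clear of the carrier at that height (towards y≈0), then check from both views.

Emit:
arm_command:
  commands:
    - {"x":0,"y":15,"z":-5,"ax":0,"ay":0,"az":0,"grip":0.7}
    - {"x":0,"y":48,"z":-10,"ax":0,"ay":0,"az":0.06,"grip":0.7}
    - {"x":0,"y":84,"z":-12,"ax":0,"ay":0,"az":0.12,"grip":0.7}
    - {"x":0,"y":120,"z":-12,"ax":0,"ay":0,"az":0.18,"grip":0.7}
    - {"x":0,"y":156,"z":-12,"ax":0,"ay":0,"az":0.24,"grip":0.7}

```text
clock: 32.12
tcp_pos: [0.4885, 0.2221, 0.1784]
orientation: [-3.141, -0.002, -0.207]
ft_force: [0.9, -0.2, -0.2]
width: 0.704
```

Emit:
arm_command:
  commands:
    - {"x":5,"y":36,"z":0,"ax":0,"ay":0,"az":0.06,"grip":0.7}
    - {"x":12,"y":72,"z":0,"ax":0,"ay":0,"az":0.12,"grip":0.7}
    - {"x":20,"y":107,"z":0,"ax":0,"ay":0,"az":0.18,"grip":0.7}
    - {"x":28,"y":142,"z":0,"ax":0,"ay":0,"az":0.24,"grip":0.7}
    - {"x":36,"y":176,"z":0,"ax":0,"ay":0,"az":0.3,"grip":0.7}

```text
clock: 32.53
tcp_pos: [0.4879, 0.0419, 0.1783]
orientation: [-3.141, -0.002, -0.508]
ft_force: [0.7, -0.7, -0.2]
width: 0.699
```

Emit:
arm_command:
  commands:
    - {"x":12,"y":28,"z":0,"ax":0,"ay":0,"az":0,"grip":0.7}
    - {"x":24,"y":55,"z":0,"ax":0,"ay":0,"az":0,"grip":0.7}
    - {"x":35,"y":78,"z":0,"ax":0,"ay":0,"az":0,"grip":0.7}
    - {"x":42,"y":94,"z":0,"ax":0,"ay":0,"az":0,"grip":0.7}
    - {"x":45,"y":100,"z":0,"ax":0,"ay":0,"az":0,"grip":0.7}

```text
clock: 32.95
tcp_pos: [0.4786, -0.069, 0.178]
orientation: [3.141, -0.002, -0.509]
ft_force: [0.3, 0.1, -0.4]
width: 0.7
```

```bash
python3 - <<'E'
from h import *
from cell import manip
S=manip.get_image('scene');T=manip.get_image('top')
cv2.imwrite('pics/p7.png',cv2.resize(S['color'][:,:,::-1],None,fx=1.4,fy=1.4,interpolation=2))
cv2.imwrite('pics/p8.png',cv2.resize(T['color'][:,:,::-1],None,fx=1.4,fy=1.4,interpolation=2))
for n,im in(('S',S),('T',T)):
    C=cloud(im);m=(C[...,2]>.078)&(C[...,2]<.1)&(C[...,0]>.42)&(C[...,0]<.55)&(C[...,1]>.14)&(C[...,1]<.43)
    k,l,st,ce=cv2.connectedComponentsWithStats(m.astype(np.uint8))
    for i in range(1,k):
        if st[i,4]>40: p=C[l==i];print(n,ce[i].round(1),p.mean(0).round(4),'ztop',np.percentile(p[:,2],[50,80]).round(4),im['color'][l==i].mean(0).round())
print(manip.state()['clock'],manip.state()['tcp_pos'])
E
```

```text
S [249.7 272.7] [0.4886 0.1879 0.0847] ztop [0.085  0.0867] [147.  87.  69.]
S [234.6 291.6] [0.486  0.2524 0.085 ] ztop [0.085  0.0869] [51. 48. 48.]
S [218.5 311.5] [0.4841 0.3161 0.0849] ztop [0.0852 0.0867] [208. 202. 185.]
S [201.3 333. ] [0.482  0.3797 0.0845] ztop [0.0846 0.0862] [174. 134.  72.]
T [165.1 227.1] [0.4875 0.2493 0.0859] ztop [0.086  0.0877] [55. 51. 47.]
T [192.  225.5] [0.4895 0.1864 0.0864] ztop [0.0865 0.0879] [109.  71.  59.]
T [137.9 228.8] [0.4851 0.3137 0.0861] ztop [0.0861 0.0875] [158. 158. 138.]
T [111.7 230.1] [0.4836 0.3765 0.0862] ztop [0.0864 0.088 ] [131.  97.  61.]
33.05 [ 0.47909414 -0.06659577  0.1777109 ]
```

View pics/p7.png

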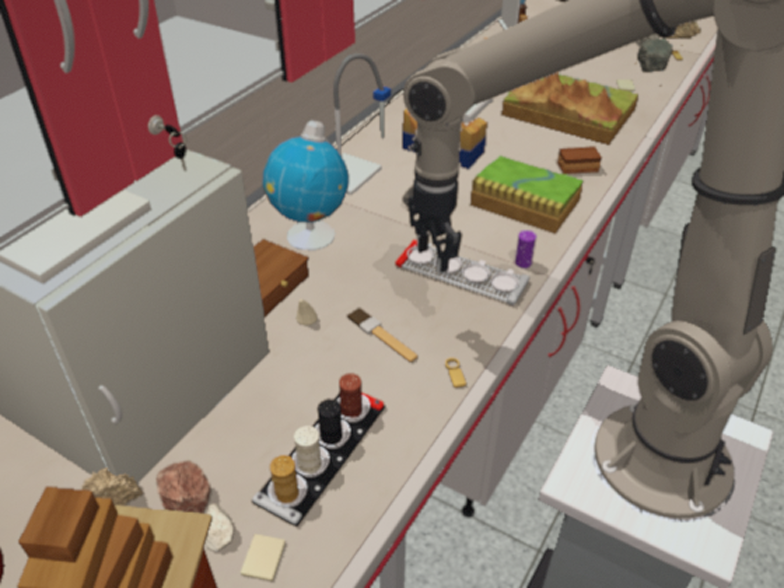

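View pics/p8.png

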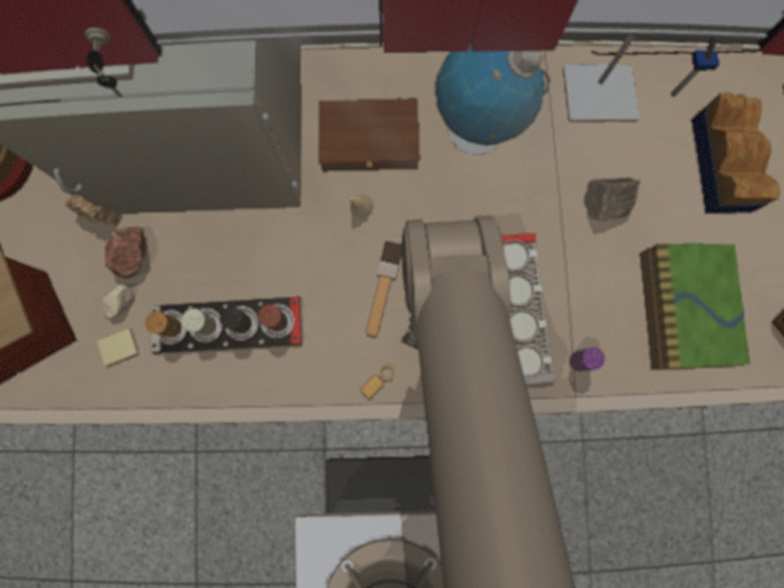

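The carrier holds red, black, cream, ochre from the red bar (scene view: (350,395), (330,422), (308,450), (285,478)). All stand upright with tops at about 86 mm. The lens, brush, coral and purple core haven't moved, and the arm is clear. Handing in.

```bash
python3 -c "
from cell import manip
print(manip.sign_off())"
```

```text
the job is handed in; nothing more can be done
None
```

All four cores are in the carrier in the same order, red end to red end: dark red (b), black (c), cream (a), ochre (d). I handed the job in at about 33 s.

- **Seated:** each core was lowered until it touched the socket floor, pressing with at most about 16 N before release. The tool stopped within 0.1 mm of the height calculated for a fully home core.
- **Final check from both cameras:** all four stand upright, with tops at 86–88 mm in the top view and about 85–87 mm in the scene view (86 mm means fully home). They sit within about 3 mm of the socket centres I measured. The two cameras disagree by 1–3 mm, close to the stated calibration error of about 2 mm.
- **Left alone:** the hand lens, coral, brush and purple look-alike core appear where they were at the start.
- **Failed or odd along the way:** my first move command was refused for missing fields, before anything moved. The first two automatic socket detections in the scene view also failed, and a third method worked. The arm also swung or sat off by up to about 12 mm after fast moves, which I corrected before each grasp and placing.

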